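Unpack the finger planes and bolt them into the tool tray

ROBOT

A 6-joint arm with a two-finger parallel gripper is mounted at the origin on the work surface. World frame = base frame: x ahead of the robot, y to its left, z up, the work surface at z = 0. Lengths are in m, angles in rad, forces in N, time in s.
With the tool pointing down it reaches from about 0.35 to 0.875 m from the base axis. Payload 4.2 kg.
Tool frame: the origin (TCP) lies midway between the tips of the shut fingers; the grasp point (between the pads) lies 19 mm behind it; z points along the fingers, y is the line along which they close (so a half turn about z gives the same grasp; the last joint's range is limited). The gripper opens to 85 mm and grips with 20 to 120 N. Pads are 22 mm wide; open, the fingers measure 114 mm over their backs; the gripper's body (76 mm by 85 mm) begins 54 mm behind the grasp point. The pads swing forward as they close: fully open they stand 13 mm farther back than shut.
Start: joints at [-1.078, 0.385, 0.008, 0, -1.194, -0.259], TCP at [0.145, -0.608, 0.231] pointing down, gripper open.
Joint ranges: [-3.14, 3.14], [-1.21, 2.06], [-1.07, 1.41], [-3.16, 2.05], [-2.99, -0.16], [-3.1, 3.1]. Speed limits (rad/s): [2.79, 2.79, 3.14, 3.14, 3.14, 3.14].

INTERFACE

Orientations are given as [roll, pitch, yaw] about the fixed x, y, z axes, in that order (R = Rz(yaw) Ry(pitch) Rx(roll)).
In Python, from workcell import robot, get_image gives the robot as it stands.
- The arm moves only by the tool arm_command, never from a script. Its argument "moves" is a list of rows, each a list of 6 numbers: the shift along the world's x, y, z scaled (see below), then the turn, a rotation vector about the world's x, y, z scaled (see below). In form: [[x, y, z, rx, ry, rz], ...]. A call has 1 to 5 rows; each row shifts and turns the commanded pose from where the row before left it; what a row does not reach is not made up. The controller multiplies each number of a shift by 3 cm and each number of a turn by 2 rad. A row lasts 1/10 s, in which the tool goes at most 50 mm and 8.59 degrees, less where a joint would pass 70% of its speed; a pose out of reach is approached as far as the arm can. A call with a number of a shift or a turn outside -1 to 1 is refused whole. A call with a gripper value outside its range is refused whole. "jaw" is the finger opening in mm, from 0 to 85.4, set as the call begins (left out, the last holds). The fingers move at their own pace and stop on an object; "squeeze" is the grip in N (left out, the last holds). Time passes only in rows, so rows that do not move let the fingers close. It gives the time, the measured TCP pose, the force, the opening and the grip force at its end, in the units of the state.
- robot.sense(): the state, without advancing time (a new reading comes with each control period).
- get_image(name): name is "scene" or "top" or "wrist"; returns a dict with "pixels" (420x560x3 uint8, blue, green, red), "mtx" (3x3 intrinsics, pixels), "T" (4x4, takes a point from camera to world coordinates). Camera axes: x right, y down, z forward; pixel columns grow to the right and rows downward; lengths in m; the calibration is good to about 2 mm. A picture is of the moment at which its call begins. There is no depth.
- robot.job_done(): hands the job in; it is judged then, once.
The state is a dict: "time": time; "joints": joint angles; "dq": joint speeds; "tau": joint torques, N m; "position": TCP position; "tcp_rot": TCP orientation; "force": force on the tool from outside, world axes, zero at the start; "wrist_torque": the same for the moment, N m; "opening": opening from 0.0 (shut) to 1.0 (fully open); "grip_force": force on a finger pad.
Only numpy, scipy, OpenCV 4.12 (cv2) and the standard library are available. Lean on these libraries where they do the work, as an engineer would, in place of code of your own. Each camera call takes 0.05 s, during which the arm holds its last target. There are 200 camera calls.

TASK

A carton of brass finger planes has come for the violin bench. Fold both carton flaps right back, draw the tray's steel bolt out of the way and move every plane from the carton into the wooden tray so that it stands flat on its sole, then slide the bolt over them fully home into its keeper. Last, swing both flaps of the emptied carton shut again; leave the jar, brush and mallet where they are.

Things in the scene. Friction and masses are not known exactly. Their poses are not given: they have to be found in the camera images.
- carton: open cardboard carton fixed to the bench, 140 (x) x 200 (y) x 55 mm high, walls and floor 5 mm, inner floor 5 mm above the bench, two short flaps hinged on its two long rims. Origin: centre of the underside; z up; its x points roughly away from the robot (yaw within 0.25 rad)
- flap_far (a joint): hinge of the carton's far (+x) flap, rad: 0 closed (level, pointing inwards), 1.57 upright, 2.5 folded right back (stop), sloping up and outwards. Starts ajar at 0.6 to 1.0. 55 mm from hinge to free edge, 196 mm wide, 4 mm thick; hinge line along the carton's y at its x = +70 mm, 57 mm above the bench. Stiff crease: stays where left; about 1 N at the edge moves it
- flap_near (a joint): hinge of the carton's near (-x) flap, rad: 0 closed (level, pointing inwards), 1.57 upright, 2.5 folded right back (stop), sloping up and outwards. Starts ajar at 0.6 to 1.0. 55 mm from hinge to free edge, 196 mm wide, 4 mm thick; hinge line along the carton's y at its x = -70 mm, 57 mm above the bench. Stiff crease: stays where left; about 1 N at the edge moves it
- flap_far_edge (a point): middle of the far flap's free edge
- flap_near_edge (a point): middle of the near flap's free edge
- tray: wooden tray fixed to the bench, outside 130 (x) x 196 (y) x 34 mm, walls and floor 8 mm (inside 114 x 180 mm, inner floor at 8 mm). Origin: centre of the underside; z up; yaw within 0.15 rad. On the middles of its -y and +y walls (x = 0, y = -98 and +98 mm) stand two steel eyes 41 mm wide, 67 mm high: guide and keeper of the bolt. A 50 mm wide foot outside the -y wall carries the bolt
- bolt (a joint): slide of the steel bolt (12 mm round bar, axis at tray x = 0, 58 mm above the bench, 5 mm clear above planes standing in the tray) towards the tray's +y, m: 0 fully drawn, tip inside the -y eye, tray clear; 0.185 stop, fully home in the +y keeper eye. Starts part-way (0.06 to 0.14), over the tray. Friction about 2 N; stays where left
- bolt_grip (a point): point on the bolt's upright round grip post, 16 mm diameter, at the tail of the bolt; 36 mm above the bolt axis, 94 mm above the bench; the post's top is 107 mm above the bench, the bolt's top 64 mm. Moves with the bolt: at tray y = -300 mm when drawn, -115 mm when home
- bolt_tip (a point): front end of the bolt, on its axis
- plane1: brass finger plane, four alike (absent ones read None), standing in the carton, 44 mm apart along its y. Flat sole 72 (x) x 32 (y) x 12 mm; in its middle an upright dark wood grip block 30 (x) x 16 (y) mm, from 12 to 39 mm above the underside, to be gripped from above; 4 mm pads at the ends. Origin: centre of the underside; z up. 0.16 to 0.29 kg
- plane2: brass finger plane, four alike (absent ones read None), standing in the carton, 44 mm apart along its y. Flat sole 72 (x) x 32 (y) x 12 mm; in its middle an upright dark wood grip block 30 (x) x 16 (y) mm, from 12 to 39 mm above the underside, to be gripped from above; 4 mm pads at the ends. Origin: centre of the underside; z up. 0.16 to 0.29 kg
- plane3: brass finger plane, four alike (absent ones read None), standing in the carton, 44 mm apart along its y. Flat sole 72 (x) x 32 (y) x 12 mm; in its middle an upright dark wood grip block 30 (x) x 16 (y) mm, from 12 to 39 mm above the underside, to be gripped from above; 4 mm pads at the ends. Origin: centre of the underside; z up. 0.16 to 0.29 kg
- plane4: brass finger plane, four alike (absent ones read None), standing in the carton, 44 mm apart along its y. Flat sole 72 (x) x 32 (y) x 12 mm; in its middle an upright dark wood grip block 30 (x) x 16 (y) mm, from 12 to 39 mm above the underside, to be gripped from above; 4 mm pads at the ends. Origin: centre of the underside; z up. 0.16 to 0.29 kg
- glue_jar: bystander: amber glass jar, red cap, 60 mm diameter, 85 mm high, standing; origin centre of underside. To be left alone
- brush: bystander: glue brush lying on the bench; origin centre of underside. To be left alone
- mallet: bystander: small wooden mallet lying on the bench near the robot, about 190 mm long, 44 mm high; origin on its underside. To be left alone
Not all that is in view belongs to the job. What is shaped like the plane3 but green or pink is not meant.

How it is judged:
On the way, in this order (a step that is already met when the one before it is completed fails the run):
1. both carton flaps are folded back past 1.9 rad (value of joint each of flap_far, flap_near above 1.9 rad), for 0.2 s.
2. every plane stands on its sole in the tray (x of plane1 in the frame of tray between -0.055 and 0.055 m and y of plane1 in the frame of tray between -0.09 and 0.09 m and z of each of plane1, plane2, plane3, plane4 in the frame of tray below 0.016 m and angle between each of plane1, plane2, plane3, plane4's own z axis and vertical below 0.2 rad and x of plane2 in the frame of tray between -0.055 and 0.055 m and y of plane2 in the frame of tray between -0.09 and 0.09 m and x of plane3 in the frame of tray between -0.055 and 0.055 m and y of plane3 in the frame of tray between -0.09 and 0.09 m and x of plane4 in the frame of tray between -0.055 and 0.055 m and y of plane4 in the frame of tray between -0.09 and 0.09 m and linear speed of each of plane1, plane2, plane3, plane4 below 0.03 m/s), for 0.2 s.
3. the bolt is home in its keeper over the planes (value of joint bolt above 0.178 m and x of plane1 in the frame of tray between -0.055 and 0.055 m and y of plane1 in the frame of tray between -0.09 and 0.09 m and z of each of plane1, plane2, plane3, plane4 in the frame of tray below 0.016 m and angle between each of plane1, plane2, plane3, plane4's own z axis and vertical below 0.2 rad and x of plane2 in the frame of tray between -0.055 and 0.055 m and y of plane2 in the frame of tray between -0.09 and 0.09 m and x of plane3 in the frame of tray between -0.055 and 0.055 m and y of plane3 in the frame of tray between -0.09 and 0.09 m and x of plane4 in the frame of tray between -0.055 and 0.055 m and y of plane4 in the frame of tray between -0.09 and 0.09 m), for 0.2 s.
At the end, for the whole second after the job is handed in: every plane present stands upright (within 0.2 rad) on the tray's floor, released and at rest; the bolt is home (0.178 m or more of 0.185 m); both flaps are shut again (below 0.3 rad) (all of step 3 and value of joint each of flap_far, flap_near below 0.3 rad and linear speed of each of plane1, plane2, plane3, plane4 below 0.03 m/s); the robot touches nothing.
It fails at once if the glue jar is moved more than 30 mm (distance of glue_jar from where it was at the start of the episode above 0.03 m).
It fails at once if the brush is moved more than 30 mm (distance of brush from where it was at the start of the episode above 0.03 m).
It fails at once if the mallet is moved more than 30 mm (distance of mallet from where it was at the start of the episode above 0.03 m).
Of plane1, plane2, plane3, plane4 only 3 to 4 are there at a start; the rules pass over those that are not, and their reading is None.
At some moment in a run one of plane1, plane2, plane3, plane4 may be knocked a few centimetres aside while the robot is not near it.
Once in a run the grip may slacken for a moment while it holds something.
It also fails if it takes over 200 s, if anything falls off the work surface, if the arm or the gripper's body presses on something with over 40 N, if the wrist force passes 120 N, or if a joint passes its speed limit or range.

## Working session

There is one attempt and no reset: what is moved stays moved. The work goes in short steps, Python scripts to look and compute and a tool call to move; the robot and the scene stay as the last step left them, time stands still between calls to the robot, and variables do not carry over. Pictures are saved under pics/ and viewed, at most 14 in all, crops included, and the job is handed in when it is done.

Besides the shell and the picture viewer there is one more tool, called after "Request:" as name([rows], argument=value, ...), one row to a line, values as JSON. arm_command: Moves the arm, as the interface text tells. Shifts and turns lie within -1 to 1; 1 stands for 3 cm of shift or 2 rad of turn. Its arguments: {"type":"object","properties":{"moves":{"type":"array","items":{"type":"array","items":{"type":"number","minimum":-1,"maximum":1}}},"jaw":{"type":"number"},"squeeze":{"type":"number"}},"required":["moves"]}

```bash
mkdir -p pics; ls
python3 - <<'E'
from workcell import robot,get_image
import cv2,numpy as np
for n in("scene","top"):
    d=get_image(n);cv2.imwrite(f"pics/{n}0.png",d["pixels"]);np.savez(f"pics/{n}0.npz",**d);print(n,d["mtx"].round(1).tolist(),d["T"].round(4).tolist())
print(robot.sense())
E
```

```text
pics
scene [[532.2, 0.0, 275.1], [0.0, 532.2, 220.5], [0.0, 0.0, 1.0]] [[0.7632, 0.5268, -0.3743, 1.1404], [0.646, -0.6082, 0.4613, -0.7179], [0.0153, -0.5938, -0.8044, 1.3495], [0.0, 0.0, 0.0, 1.0]]
top [[396.7, 0.0, 277.0], [0.0, 396.7, 207.8], [0.0, 0.0, 1.0]] [[-0.0191, -0.9942, 0.1054, 0.433], [-0.9998, 0.0188, -0.0041, 0.0322], [0.0021, -0.1054, -0.9944, 1.1962], [0.0, 0.0, 0.0, 1.0]]
{'time': 0.1, 'joints': array([-1.07842558e+00,  3.85476052e-01,  6.75921240e-03, -4.22942563e-04,
       -1.19404054e+00, -2.58590829e-01]), 'dq': array([ 0.00080196, -0.00135278,  0.00092676,  0.00214442, -0.00011378,
       -0.00285118]), 'tau': array([-8.86082307e-05, -3.93319452e+01,  1.88930994e+01,  4.19794366e+00,
       -2.59391178e-03,  8.14231754e-06]), 'position': array([ 0.14466629, -0.60747837,  0.23033368]), 'tcp_rot': array([ 3.13959628e+00, -1.21577926e-04, -2.90796860e+00]), 'force': array([ 0.56310244,  1.05690205, -0.15054816]), 'wrist_torque': array([-0.019794  , -0.03843557, -0.06495514]), 'grip_force': 0.0, 'opening': 1.0026437186089796}
```

View pics/top0.png

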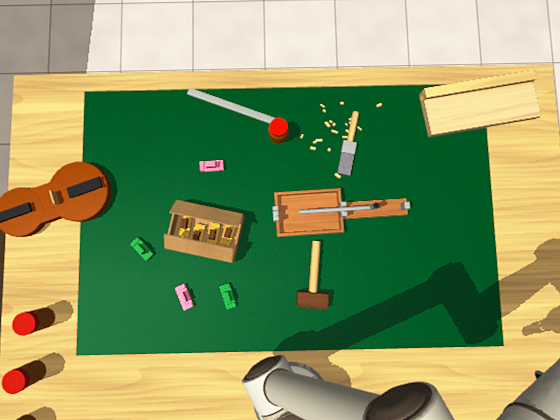

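View pics/scene0.png

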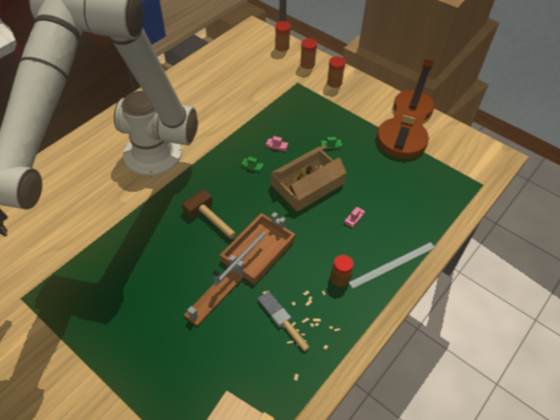

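Top view: the carton is at about (204,231) with both flaps ajar. The tray is at (310,212), with the bolt running right to its foot near (408,208). Things that could be mistaken for the planes are the pink pieces at (211,166) and (184,296) and the green pieces at (142,248) and (228,295). The targets are the brass and dark pieces inside the carton, around (186..231, 230). I'll check them in close crops.

Run:
```python
import cv2,numpy as np
t=cv2.imread("pics/top0.png");s=cv2.imread("pics/scene0.png")
def c(im,x,y,w,h,k):
    o=cv2.resize(im[y:y+h,x:x+w],None,fx=k,fy=k,interpolation=cv2.INTER_CUBIC)
    for i in range(0,w,10): cv2.putText(o,str(x+i),(i*k,8),0,.3,(255,255,255),1);cv2.line(o,(i*k,8),(i*k,14),(255,255,255),1)
    for j in range(0,h,10): cv2.putText(o,str(y+j),(0,j*k+3),0,.3,(255,255,255),1)
    return o
cv2.imwrite("pics/c1.png",np.vstack([c(t,155,190,100,75,8)]))
cv2.imwrite("pics/c2.png",c(t,265,175,150,75,5))
cv2.imwrite("pics/c3.png",c(s,262,140,95,75,8))
cv2.imwrite("pics/c4.png",c(s,180,205,130,120,5))
```

```text
(no output)
```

View pics/c1.png

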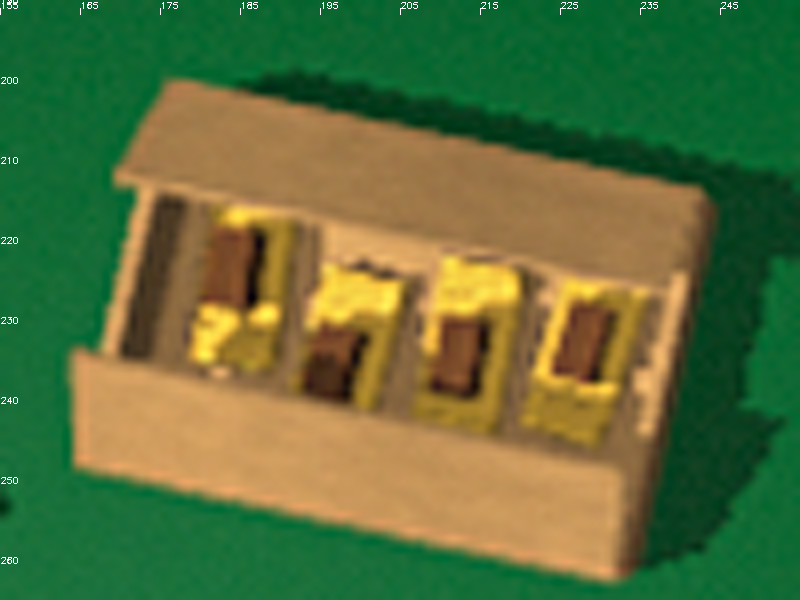

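View pics/c2.png

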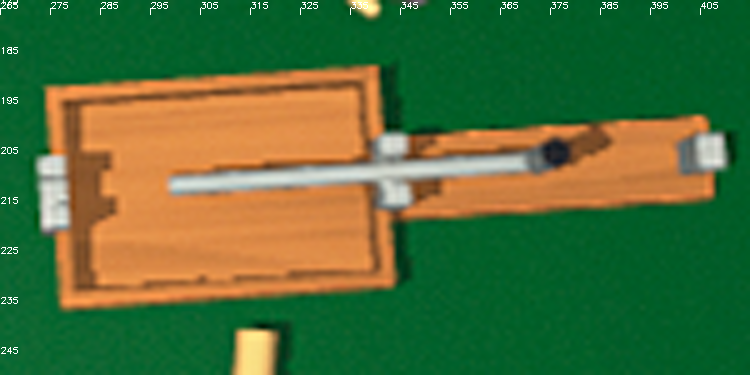

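View pics/c3.png

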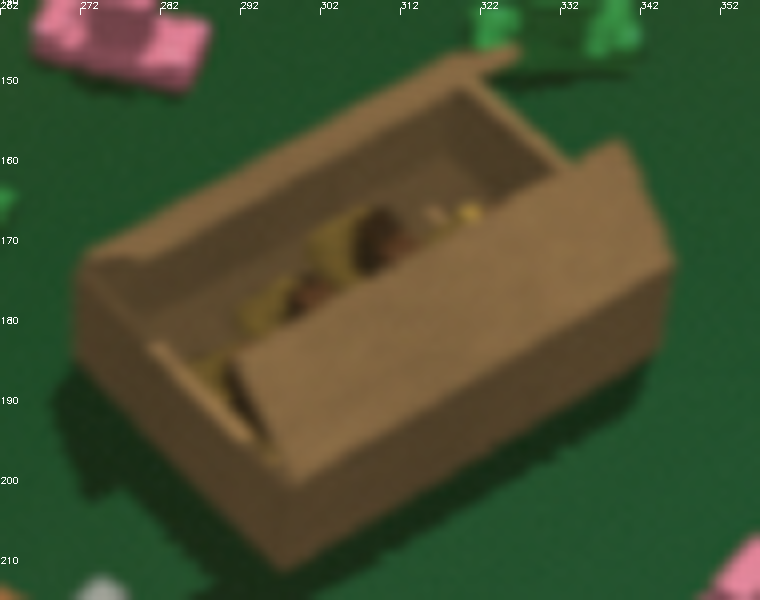

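View pics/c4.png

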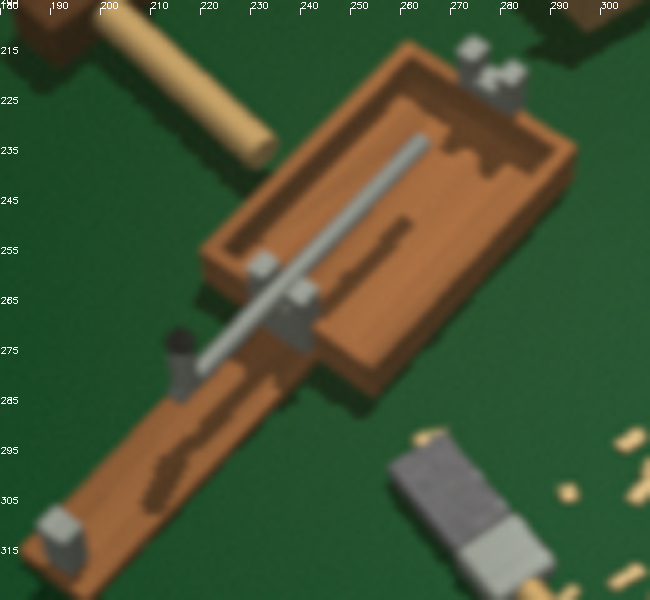

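The crops show four brass planes in the carton with dark grip blocks, at about (183,223), (196,235), (212,234) and (228,232) in the top view. The bolt tip is at (299,212) and the grip post top at (376,205). Both eyes are open-topped forks. Next I'll fit the carton and tray poses to the two views.

```bash
cat > h.py <<'E'
import numpy as np,cv2
from scipy.optimize import least_squares
def load(n): return dict(np.load(f"pics/{n}.npz"))
def proj(d,P):
    P=np.atleast_2d(P);T=np.linalg.inv(d["T"]);q=P@T[:3,:3].T+T[:3,3];q=q@d["mtx"].T;return q[:,:2]/q[:,2:]
def unproj(d,uv,z):
    r=d["T"][:3,:3]@np.linalg.solve(d["mtx"],[uv[0],uv[1],1]);c=d["T"][:3,3];return c+r*(z-c[2])/r[2]
def tri(ds,uvs,x0=(.5,0,.05)):
    f=lambda p:np.concatenate([proj(d,p)[0]-np.array(u) for d,u in zip(ds,uvs)])
    s=least_squares(f,x0);return s.x,np.abs(s.fun).max()
def W(p,P):
    c,s=np.cos(p[2]),np.sin(p[2]);P=np.atleast_2d(P)
    return np.c_[p[0]+c*P[:,0]-s*P[:,1],p[1]+s*P[:,0]+c*P[:,1],P[:,2]]
def L(p,P):  # world->local xy
    c,s=np.cos(p[2]),np.sin(p[2]);d=np.array(P)[:2]-np.array(p)[:2];return np.array([c*d[0]+s*d[1],-s*d[0]+c*d[1]])
E
python3 - <<'E'
from h import *
t=load("top0");s=load("scene0")
def edge(a,side,y): # side +1 far
    return [side*(.07-.055*np.cos(a)),y,.057+.055*np.sin(a)]
H=lambda side,y:[side*.07,y,.057]
def f(p,v=False):
    F,N=p[3],p[4];a=.098
    mt=[edge(F,1,a),edge(F,1,-a),H(1,a),H(1,-a),edge(N,-1,a),edge(N,-1,-a),H(-1,a),H(-1,-a)]
    ot=[(170,212.9),(240,226),(176.3,200.2),(243.5,214.5),(164,233.8),(232.5,248),(164.8,248.1),(231.9,262.5)]
    ms=[edge(F,1,-a),edge(F,1,a),H(1,-a),H(1,a),[.07,-.1,0],[-.07,-.1,0],H(-1,-a)]
    os=[(291.8,184.4),(339.5,157.5),(298.3,200),(346,172.8),(297.6,211.3),(271.4,183.8),(272.6,171.9)]
    r=np.vstack([proj(t,W(p,mt))-ot,proj(s,W(p,ms))-os])
    if v:print(r.round(1).tolist())
    return r.ravel()
r=least_squares(f,[.45,.2,-.2,.8,.8],loss='soft_l1');f(r.x,1);print("carton",r.x.round(4))
def g(p,v=False):
    q=[(.065,.098,.034),(.065,-.098,.034),(-.065,-.098,.034),(-.065,.098,.034)]
    b=p[3];q+=[(0,-.3+b,.107),(0,-.115+b-.185+.2+p[4],.058)]
    ot=[(274,192.6),(340.6,188.4),(344.4,232),(277.4,236.4),(376.2,205.4),(299,212)]
    os=[(295,234.6),(255,279.4),(220,254.6),(261.4,213.4),(216,272),(265,233)]
    r=np.vstack([proj(t,W(p,q))-ot,proj(s,W(p,q))-os])
    if v:print(r.round(1).tolist())
    return r.ravel()
r=least_squares(g,[.45,-.07,0,.1,0],loss='soft_l1');g(r.x,1);print("tray",r.x.round(4))
print("grip tri",tri([t,s],[(376.2,205.4),(216,272)]))
for u in[(183.1,223.1),(195.6,234.5),(211.9,234.4),(227.9,232.5)]:print(unproj(t,u,.044).round(3))
for n,u in dict(jar=(279,127),mallethead=(313,299),mallettip=(316,242),brush=(347,160)).items():print(n,unproj(t,u,.03).round(3))
E
```

```text
[[-0.9, -1.4], [-2.2, -0.2], [-0.5, -0.8], [-1.4, -1.3], [-0.4, -0.2], [0.4, 0.1], [-0.2, -1.1], [-0.3, -1.4], [-1.8, -0.2], [-1.5, -0.7], [-1.0, 0.0], [-1.3, -0.6], [-1.7, 0.2], [-1.6, 0.6], [-2.1, 0.8]]
carton [ 0.4935  0.2397 -0.2246  0.7696  0.8212]
[[0.2, -1.1], [-0.4, -1.0], [-0.6, -0.8], [-0.4, -1.0], [-0.8, -0.7], [-0.4, -0.9], [-0.8, -0.4], [-1.9, -0.9], [-1.3, 0.0], [-0.9, -0.5], [-0.8, 0.2], [-1.4, -0.2]]
tray [ 0.5442 -0.066   0.0439  0.1215  0.0101]
grip tri (array([ 0.55177845, -0.24443419,  0.10835467]), np.float64(0.9705847855614991))
[0.516 0.301 0.044]
[0.482 0.265 0.044]
[0.481 0.218 0.044]
[0.486 0.171 0.044]
jar [0.802 0.017 0.03 ]
mallethead [ 0.29  -0.071  0.03 ]
mallettip [ 0.454 -0.085  0.03 ]
brush [ 0.697 -0.185  0.03 ]
```

Request:
arm_command([
  [0.9, 0.885, 0, 0, 0, -0.006],
  [0.9, 0.885, 0, 0, 0, -0.006],
  [0.9, 0.885, 0, 0, 0, -0.006],
  [0.9, 0.885, 0, 0, 0, -0.006],
  [0.9, 0.885, 0, 0, 0, -0.006],
], jaw=0, squeeze=60)

```text
time: 0.6
position: [0.2805, -0.4738, 0.2309]
tcp_rot: [3.141, -0.0, -2.969]
force: [0.1, -0.8, 1.1]
opening: 0.143
grip_force: 0.0
```

Request:
arm_command([
  [0.9, 0.885, 0, 0, 0, -0.006],
  [0.9, 0.885, 0, 0, 0, -0.006],
  [0.9, 0.885, 0, 0, 0, -0.006],
  [0.9, 0.885, 0, 0, 0, -0.006],
  [0.9, 0.885, 0, 0, 0, -0.006],
])

```text
time: 1.1
position: [0.4155, -0.341, 0.231]
tcp_rot: [3.141, -0.001, -3.028]
force: [-0.3, -0.4, 0.3]
opening: 0.001
grip_force: 0.0
```

Request:
arm_command([
  [0.9, 0.885, 0, 0, 0, -0.006],
  [0.9, 0.885, 0, 0, 0, -0.006],
  [0.9, 0.885, 0, 0, 0, -0.006],
  [0.9, 0.885, 0, 0, 0, -0.006],
  [0.9, 0.885, 0, 0, 0, -0.006],
])

```text
time: 1.6
position: [0.5505, -0.2083, 0.2309]
tcp_rot: [3.141, -0.001, -3.088]
force: [-0.1, -0.7, 0.7]
opening: -0.006
grip_force: 0.0
```

Run:
```python
from workcell import robot,get_image
import cv2,numpy as np
d=get_image("wrist");cv2.imwrite(f"pics/w1.png",d["pixels"]);np.savez(f"pics/w1.npz",**d);print(d["mtx"].round(1).tolist(),d["T"].round(3).tolist())
s=robot.sense();print(s["position"],s["tcp_rot"],s["opening"],s["force"])
```

```text
[[294.8, 0.0, 283.1], [0.0, 294.8, 213.0], [0.0, 0.0, 1.0]] [[-0.054, 0.95, 0.309, 0.471], [0.999, 0.051, 0.017, -0.212], [0.0, 0.31, -0.951, 0.374], [0.0, 0.0, 0.0, 1.0]]
[ 0.55433749 -0.20547058  0.230442  ] [ 3.14130625e+00  1.63743530e-03 -3.08467044e+00] 0.0024504508139379607 [3.75105952 0.35638617 0.35896369]
```

View pics/w1.png

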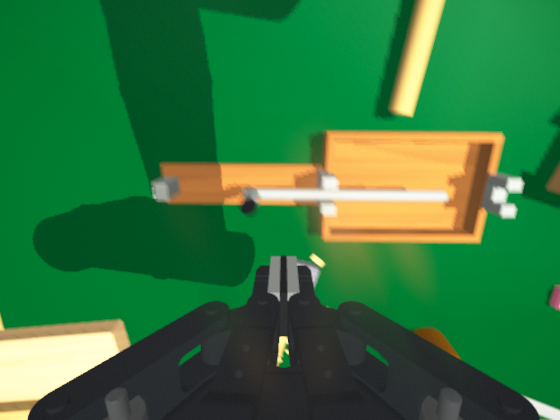

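The wrist view shows the post top at about (249,207), the bolt tip at (450,196), the tray rim corners at (324,131), (503,133), (482,242) and (324,242), and the shut fingers at (284,260). I'll check these against the fit.

Run:
```python
from h import *
w=load("w1");t=load("top0");s=load("scene0")
print(unproj(w,(249,207),.107),unproj(w,(284,258),.23))
print(tri([w,t,s],[(249,207),(375.8,205),(215.6,271.6)]),tri([w,t],[(249,207),(375.8,205)]))
q=[unproj(w,u,.034)[:2] for u in[(324,131),(503,133),(482,242),(324,242)]];print(np.round(q,4))
print(proj(w,W([.5442,-.066,.0439],[(-.065,-.098,.034),(-.065,.098,.034),(.065,.098,.034),(.065,-.098,.034)])).round(1))
```

```text
[ 0.55402505 -0.23971333  0.107     ] [ 0.54379209 -0.20747541  0.23      ]
(array([ 0.55282661, -0.24024552,  0.10993063]), np.float64(1.6785522648111169)) (array([ 0.54696831, -0.23748813,  0.13037384]), np.float64(0.7436835120307137))
[[ 0.4838 -0.1656]
 [ 0.4752  0.0339]
 [ 0.6068  0.0451]
 [ 0.6174 -0.1527]]
[[323.  130.7]
 [498.8 132.5]
 [474.3 240.1]
 [317.6 238.7]]
```

Request:
arm_command([
  [0, 0, -1, 0, 0, 0],
  [0, 0, -1, 0, 0, 0],
  [0, 0, -1, 0, 0, 0],
  [0, 0, -1, 0, 0, 0],
  [0, 0, -1, 0, 0, 0],
])

```text
time: 2.15
position: [0.5493, -0.2097, 0.0799]
tcp_rot: [3.141, -0.001, -3.088]
force: [-0.1, 0.3, 0.3]
opening: 0.0
grip_force: 0.0
```

Request:
arm_command([
  [0, -0.5, 0, 0, 0, 0],
  [0, -0.5, 0, 0, 0, 0],
  [0.1, -0.5, 0, 0, 0, 0],
  [0, -0.5, 0, 0, 0, 0],
  [0, -0.5, 0, 0, 0, 0],
])

```text
time: 2.65
position: [0.5543, -0.2865, 0.0827]
tcp_rot: [-3.14, 0.004, -3.088]
force: [0.9, 2.6, -0.7]
opening: 0.002
grip_force: 1.2
```

Request:
arm_command([
  [0.1, -0.4, 0, 0, 0, 0],
  [0, -0.4, 0, 0, 0, 0],
  [0, -0.4, 0, 0, 0, 0],
])

```text
time: 2.95
position: [0.5568, -0.3221, 0.0822]
tcp_rot: [-3.14, 0.003, -3.087]
force: [1.5, 2.1, 2.0]
opening: -0.004
grip_force: 1.2
```

Request:
arm_command([
  [0, -0.15, 0, 0, 0, 0],
  [0, -0.15, 0, 0, 0, 0],
  [0, 0, 0, 0, 0, 0],
])

```text
time: 3.25
position: [0.5557, -0.3303, 0.0812]
tcp_rot: [-3.141, -0.0, -3.088]
force: [-0.1, -0.1, 0.8]
opening: -0.004
grip_force: 0.0
```

Request:
arm_command([
  [0, -0.2, 0, 0, 0, 0],
  [0, -0.1, 0, 0, 0, 0],
  [0, 0, 0, 0, 0, 0],
])

```text
time: 3.55
position: [0.5557, -0.339, 0.0811]
tcp_rot: [-3.142, -0.0, -3.088]
force: [-0.4, -0.3, -0.5]
opening: -0.004
grip_force: 0.1
```

Request:
arm_command([
  [0, -0.1, 0, 0, 0, 0],
  [0, -0.1, 0, 0, 0, 0],
  [0, 0, 0, 0, 0, 0],
])

```text
time: 3.85
position: [0.5558, -0.342, 0.0811]
tcp_rot: [3.138, -0.001, -3.088]
force: [1.0, 10.6, 2.9]
opening: -0.002
grip_force: 5.5
```

The bolt is against its drawn stop (10.6 N reaction). Now the flaps.

Request:
arm_command([
  [0, 0.4, 0, 0, 0, 0],
  [0, 0, 0.95, 0, 0, 0],
  [0, 0, 0.95, 0, 0, 0],
  [0, 0, 0.95, 0, 0, 0],
  [0, 0, 0.95, 0, 0, 0],
])

```text
time: 4.35
position: [0.5553, -0.3328, 0.1964]
tcp_rot: [-3.141, -0.001, -3.088]
force: [0.9, -0.4, 0.1]
opening: 0.0
grip_force: 0.0
```

Request:
arm_command([
  [-0.1, 0.95, 0, 0, 0, -0.007],
  [-0.1, 0.95, 0, 0, 0, -0.007],
  [-0.1, 0.95, 0, 0, 0, -0.007],
  [-0.1, 0.95, 0, 0, 0, -0.007],
  [-0.1, 0.95, 0, 0, 0, -0.007],
])

```text
time: 4.85
position: [0.5402, -0.1895, 0.1954]
tcp_rot: [-3.141, -0.0, 3.125]
force: [-0.1, -0.7, 0.9]
opening: 0.003
grip_force: 0.0
```

Request:
arm_command([
  [-0.1, 0.95, 0, 0, 0, -0.007],
  [-0.1, 0.95, 0, 0, 0, -0.007],
  [-0.1, 0.95, 0, 0, 0, -0.007],
  [-0.1, 0.95, 0, 0, 0, -0.007],
  [-0.1, 0.95, 0, 0, 0, -0.007],
])

```text
time: 5.35
position: [0.5253, -0.047, 0.1955]
tcp_rot: [-3.141, 0.0, 3.055]
force: [1.7, -0.0, -0.6]
opening: -0.005
grip_force: 0.0
```

Request:
arm_command([
  [-0.1, 0.95, 0, 0, 0, -0.007],
  [-0.1, 0.95, 0, 0, 0, -0.007],
  [-0.1, 0.95, 0, 0, 0, -0.007],
  [-0.1, 0.95, 0, 0, 0, -0.007],
  [-0.1, 0.95, 0, 0, 0, -0.007],
])

```text
time: 5.85
position: [0.5104, 0.0955, 0.1955]
tcp_rot: [-3.141, 0.001, 2.985]
force: [-0.3, 0.3, 0.5]
opening: -0.002
grip_force: 0.0
```

Request:
arm_command([
  [-0.1, 0.95, 0, 0, 0, -0.007],
  [-0.1, 0.95, 0, 0, 0, -0.007],
  [-0.1, 0.95, 0, 0, 0, -0.007],
  [-0.1, 0.95, 0, 0, 0, -0.007],
  [-0.1, 0.8, 0, 0, 0, -0.007],
])

```text
time: 6.35
position: [0.4956, 0.2338, 0.1954]
tcp_rot: [-3.141, 0.001, 2.915]
force: [0.4, -0.0, -0.2]
opening: -0.001
grip_force: 0.0
```

```bash
cat >> h.py <<'E'
def snap(k,name="wrist"):
    from workcell import robot,get_image
    d=get_image(name);cv2.imwrite(f"pics/{k}.png",d["pixels"]);np.savez(f"pics/{k}.npz",**d)
    s=robot.sense();print(s["time"],s["position"].round(4),s["tcp_rot"].round(3),s["joints"].round(2))
E
python3 -c "
from h import *
snap('w2')"
```

```text
6.4 [0.4958 0.2364 0.1954] [3.141e+00 2.000e-03 2.917e+00] [ 0.74  0.29 -0.24  0.   -1.05 -2.54]
```

View pics/w2.png

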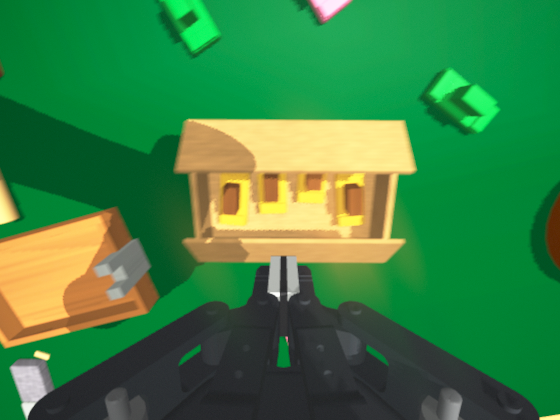

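The wrist view shows four planes, with blocks at about (233,197), (271,187), (314,181) and (351,200). The near flap is at (295,145) and the far flap at (295,250). The finger is centred between the flaps, so I'll descend and push the far flap back.

Request:
arm_command([
  [0, 0, -0.95, 0, 0, 0],
  [0, 0, -0.95, 0, 0, 0],
  [0, 0, -0.95, 0, 0, 0],
  [0, 0, -0.95, 0, 0, 0],
  [0, 0, 0, 0, 0, 0],
])

```text
time: 6.9
position: [0.4933, 0.2305, 0.0777]
tcp_rot: [-3.134, -0.005, 2.915]
force: [-1.2, -0.4, 0.4]
opening: -0.001
grip_force: 0.0
```

Request:
arm_command([
  [0.49, -0.11, 0, 0, 0, 0],
  [0.49, -0.11, 0, 0, 0, 0],
  [0.49, -0.11, 0, 0, 0, 0],
  [0.49, -0.11, 0, 0, 0, 0],
  [0, 0, 0, 0, 0, 0],
])

```text
time: 7.4
position: [0.5576, 0.2196, 0.0833]
tcp_rot: [3.139, 0.004, 2.914]
force: [-0.2, 1.2, 0.7]
opening: -0.003
grip_force: 0.0
```

Request:
arm_command([
  [0.49, -0.11, 0, 0, 0, 0],
  [0.4, -0.09, 0, 0, 0, 0],
  [0.3, -0.07, 0, 0, 0, 0],
  [0, 0, 0, 0, 0, 0],
])

```text
time: 7.8
position: [0.5829, 0.2131, 0.0825]
tcp_rot: [-3.138, -0.015, 2.914]
force: [-26.3, 11.9, 17.3]
opening: 0.002
grip_force: 15.0
```

Request:
arm_command([
  [-0.9, 0.2, 0, 0, 0, 0],
  [-0.9, 0.2, 0, 0, 0, 0],
  [-0.9, 0.2, 0, 0, 0, 0],
  [-0.49, 0.11, 0, 0, 0, 0],
  [-0.49, 0.11, 0, 0, 0, 0],
])

```text
time: 8.3
position: [0.4799, 0.2367, 0.0821]
tcp_rot: [3.14, 0.002, 2.916]
force: [0.0, -0.0, -0.6]
opening: 0.001
grip_force: 0.0
```

Request:
arm_command([
  [-0.49, 0.11, 0, 0, 0, 0],
  [-0.49, 0.11, 0, 0, 0, 0],
  [-0.49, 0.11, 0, 0, 0, 0],
  [-0.49, 0.11, 0, 0, 0, 0],
  [0, 0, 0, 0, 0, 0],
])

```text
time: 8.8
position: [0.4189, 0.249, 0.081]
tcp_rot: [-3.14, -0.001, 2.917]
force: [0.0, -0.3, -0.0]
opening: -0.006
grip_force: 0.0
```

Request:
arm_command([
  [-0.3, 0.07, 0, 0, 0, 0],
  [-0.25, 0.05, 0, 0, 0, 0],
  [0, 0, 0, 0, 0, 0],
])

```text
time: 9.1
position: [0.4036, 0.2527, 0.0812]
tcp_rot: [-3.141, -0.001, 2.916]
force: [0.5, -0.1, 0.3]
opening: -0.0
grip_force: 0.0
```

Request:
arm_command([
  [0.6, -0.13, 0, 0, 0, 0],
  [0.8, -0.18, 0.9, 0, 0, 0],
  [0.8, -0.18, 0.9, 0, 0, 0],
  [0.7, -0.16, 0.9, 0, 0, 0],
  [0, 0, 0.9, 0, 0, 0],
], jaw=32)

```text
time: 9.6
position: [0.4935, 0.2327, 0.1899]
tcp_rot: [-3.141, -0.0, 2.913]
force: [-0.8, -0.0, -0.7]
opening: 0.374
grip_force: 0.0
```

Request:
arm_command([
  [0, 0, 0, 0, 0, 0],
  [0, 0, 0, 0, 0, 0],
])

```text
time: 9.8
position: [0.4914, 0.2332, 0.1892]
tcp_rot: [3.141, -0.001, 2.915]
force: [-0.2, -0.1, -0.9]
opening: 0.369
grip_force: 0.0
```

```bash
python3 -c "
from h import *
snap('w3')"
```

```text
9.85 [0.4908 0.2329 0.1884] [-3.140e+00 -2.000e-03  2.915e+00] [ 0.74  0.28 -0.26 -0.   -1.03 -2.54]
```

Request:
arm_command([
  [-0.8, 0, 0, 0, 0, 0],
  [-0.8, 0, 0, 0, 0, 0],
  [0, 0, 0, 0, 0, 0],
  [0, 0, 0, 0, 0, 0],
])

```text
time: 10.25
position: [0.4429, 0.2332, 0.1886]
tcp_rot: [-3.14, -0.001, 2.917]
force: [-0.3, 0.8, -0.5]
opening: 0.373
grip_force: 0.0
```

```bash
python3 -c "
from h import *
snap('w4')
a=cv2.imread('pics/w3.png');b=cv2.imread('pics/w4.png')
def c(im,x,y,w,h,k):
    o=cv2.resize(im[y:y+h,x:x+w],None,fx=k,fy=k,interpolation=cv2.INTER_CUBIC)
    for i in range(0,w,20): cv2.putText(o,str(x+i),(i*k,8),0,.3,(255,0,0),1);cv2.line(o,(i*k,8),(i*k,14),(255,0,0),1)
    for j in range(0,h,20): cv2.putText(o,str(y+j),(0,j*k+3),0,.3,(255,0,0),1)
    return o
cv2.imwrite('pics/c5.png',np.vstack([c(a,170,110,260,100,3),c(b,170,180,260,100,3)]))
"
```

```text
10.3 [0.4435 0.2334 0.1887] [-3.141e+00 -1.000e-03  2.916e+00] [ 0.81  0.21 -0.35  0.   -1.01 -2.61]
```

View pics/c5.png

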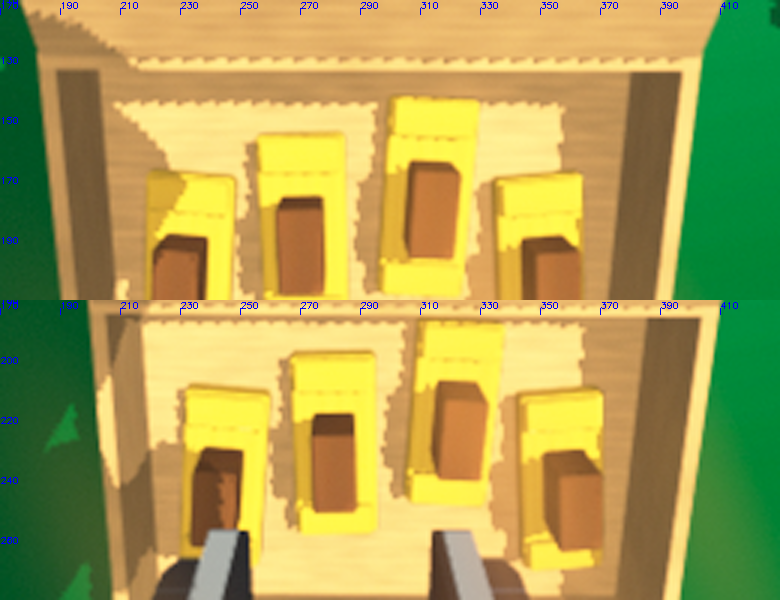

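The crops show four planes with clear block tops. Block centres in w3/w4 are: second plane (270,193)/(281,237) and third (315,182)/(325,227). The sole ends of all four are visible in w4. Now I'll triangulate the heights and compute the plane poses.

Run:
```python
from h import *
a=load("w3");b=load("w4");c=lambda u:np.array(u)-.35
for n,u,v in[("P2",(270.3,193.5),(281.3,237.3)),("P3",(315.5,181.8),(324.7,226.7)),("P2sole",((258+345)/6+170,110+133/3),(281.2,197.7)),("P3sole",((390+479)/6+170,110+97/3),(323.3,187.3)),("P4sole",((496+582)/6+170,110+174/3),(357,210.7))]:
    x,e=tri([a,b],[c(u),c(v)]);print(n,x.round(4),round(e,2))
for n,p,q in[("P1",(246.3,209.3),(243.7,267.7)),("P2",(281.2,197.7),(282.3,256.7)),("P3",(323.3,187.3),(319,247.3)),("P4",(357,210.7),(357.3,268.7))]:
    P,Q=unproj(b,c(p),.021),unproj(b,c(q),.021);d=Q-P;print(n,((P+Q)/2).round(4),"len",np.hypot(*d[:2]).round(4),"yaw",np.arctan2(d[1],d[0]).round(3),"local",L([.4935,.2397,-.2246],(P+Q)/2).round(4))
print("P4 block",unproj(b,c((362.7,249)),.044))
# carton inner/rim reference
for u in[(170+207/3,0)]:pass
```

```text
P2 [0.4822 0.2226 0.0446] 0.03
P3 [0.4808 0.2692 0.0443] 0.03
P2sole [0.4475 0.2302 0.0166] 0.04
P3sole [0.4456 0.2777 0.0193] 0.24
P4sole [0.4801 0.309  0.0192] 0.09
P1 [0.4852 0.1791 0.021 ] len 0.0724 yaw -0.306 local [ 0.0054 -0.061 ]
P2 [0.4811 0.2231 0.021 ] len 0.071 yaw -0.209 local [-0.0084 -0.0189]
P3 [0.4794 0.2685 0.021 ] len 0.0706 yaw -0.253 local [-0.0202  0.0249]
P4 [0.5151 0.3037 0.021 ] len 0.072 yaw -0.143 local [0.0068 0.0672]
P4 block [0.51494522 0.30418242 0.044     ]
```

Request:
arm_command([
  [0.695, -0.905, 0, 0, 0, -0.016],
  [0.695, -0.905, 0, 0, 0, -0.016],
  [0, 0, -0.9, 0, 0, 0],
  [0, 0, -0.9, 0, 0, 0],
  [0, 0, -0.9, 0, 0, 0],
], jaw=26)

```text
time: 10.8
position: [0.4861, 0.1786, 0.107]
tcp_rot: [3.142, 0.0, 2.85]
force: [-0.5, -0.0, -0.3]
opening: 0.304
grip_force: 0.0
```

Request:
arm_command([
  [0, 0, -0.9, 0, 0, 0],
  [0, 0, 0, 0, 0, 0],
  [0, 0, 0, 0, 0, 0],
])

```text
time: 11.1
position: [0.4859, 0.179, 0.0811]
tcp_rot: [-3.14, -0.0, 2.852]
force: [0.9, 0.3, 0.4]
opening: 0.303
grip_force: 0.0
```

Request:
arm_command([
  [0, 0, -0.98, 0, 0, 0],
  [0, 0, -0.98, 0, 0, 0],
  [0, 0, 0, 0, 0, 0],
])

```text
time: 11.4
position: [0.4845, 0.1784, 0.0214]
tcp_rot: [-3.139, -0.002, 2.851]
force: [-0.2, 0.5, -0.6]
opening: 0.303
grip_force: 0.0
```

Request:
arm_command([
  [0, 0, 0, 0, 0, 0],
  [0, 0, 0, 0, 0, 0],
  [0, 0, 0, 0, 0, 0],
], jaw=0, squeeze=70)

```text
time: 11.7
position: [0.486, 0.1797, 0.0238]
tcp_rot: [3.139, 0.002, 2.851]
force: [-0.8, -0.0, -1.8]
opening: 0.169
grip_force: 69.5
```

Request:
arm_command([
  [0, 0, 0.5, 0, 0, 0],
  [0, 0, 0.5, 0, 0, 0],
  [0, 0, 1, 0, 0, 0],
  [0, 0, 1, 0, 0, 0],
  [0, 0, 0, 0, 0, 0],
])

```text
time: 12.2
position: [0.4882, 0.181, 0.1176]
tcp_rot: [3.133, 0.007, 2.852]
force: [1.0, 0.1, -1.7]
opening: 0.171
grip_force: 69.9
```

Request:
arm_command([
  [0.205, -1, 0, 0, 0, 0.0167],
  [0.205, -1, 0, 0, 0, 0.0167],
  [0.205, -1, 0, 0, 0, 0.0167],
  [0.205, -1, 0, 0, 0, 0.0167],
  [0.205, -1, 0, 0, 0, 0.0167],
])

```text
time: 12.7
position: [0.5156, 0.0279, 0.1122]
tcp_rot: [3.141, -0.001, 3.02]
force: [-0.1, -0.5, -2.5]
opening: 0.171
grip_force: 69.7
```

Request:
arm_command([
  [0.205, -1, 0, 0, 0, 0.0167],
  [0.205, -1, 0, 0, 0, 0.0167],
  [0.205, -1, 0, 0, 0, 0.0167],
  [0.205, -1, 0, 0, 0, 0.0167],
  [0.205, -1, 0, 0, 0, 0.0167],
])

```text
time: 13.2
position: [0.5464, -0.122, 0.112]
tcp_rot: [3.141, -0.001, -3.097]
force: [0.3, 0.7, -1.7]
opening: 0.173
grip_force: 69.7
```

Request:
arm_command([
  [0, 0, 0, 0, 0, 0],
  [0, 0, 0, 0, 0, 0],
  [0, 0, -0.9, 0, 0, 0],
  [0, 0, 0, 0, 0, 0],
])

```text
time: 13.6
position: [0.5436, -0.1198, 0.0825]
tcp_rot: [3.14, -0.008, -3.098]
force: [-0.9, -0.3, -2.6]
opening: 0.172
grip_force: 69.7
```

```bash
python3 -c "
from h import *
snap('w5')"
```

```text
13.65 [ 0.5449 -0.1201  0.084 ] [ 3.141 -0.005 -3.097] [ 0.07  0.43 -0.34 -0.   -0.81 -1.6 ]
```

View pics/w5.png

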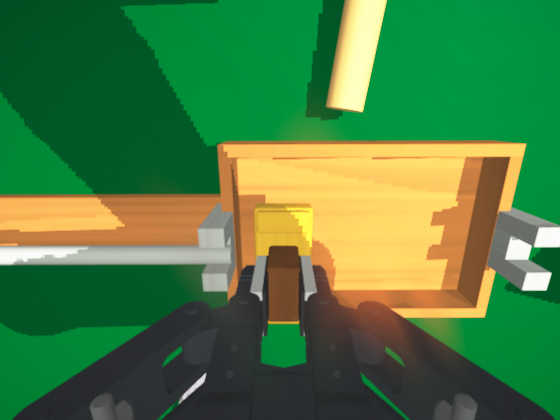

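The view shows the plane held upright over the tray at (284,240) and the bolt drawn into the left eye at (232,255). The tray corners are at (219,143), (524,143) and (486,317). I'll use them to check the tray pose.

Run:
```python
from h import *
w=load("w5")
A,B,C=[unproj(w,u,.034) for u in[(219,143),(523.5,143),(486,317)]]
for a,l in[(A,(-.065,-.098)),(B,(-.065,.098)),(C,(.065,.098))]:
    print(a.round(4),L([.5442,-.066,.0439],a).round(4),l)
print(np.arctan2(*(-(B-A)[:2]*[1,-1])))
```

```text
[ 0.4817 -0.1626  0.034 ] [-0.0667 -0.0937] (-0.065, -0.098)
[0.4733 0.0311 0.034 ] [-0.0666  0.1001] (-0.065, 0.098)
[0.6039 0.0402 0.034 ] [0.0643 0.1035] (0.065, 0.098)
0.043524956370661456
```

Request:
arm_command([
  [0, 0, -0.9, 0, 0, 0],
  [0, 0, -0.7, 0, 0, 0],
  [0, 0, -0.3, 0, 0, 0],
  [0, 0, 0, 0, 0, 0],
  [0, 0, 0, 0, 0, 0],
])

```text
time: 14.15
position: [0.5478, -0.1207, 0.0296]
tcp_rot: [-3.141, 0.002, -3.097]
force: [-0.8, -0.6, -2.4]
opening: 0.172
grip_force: 69.7
```

Request:
arm_command([
  [0, 0, -0.08, 0, 0, 0],
  [0, 0, 0, 0, 0, 0],
])

```text
time: 14.35
position: [0.5473, -0.1209, 0.0269]
tcp_rot: [3.142, 0.001, -3.098]
force: [-0.1, -0.3, -2.4]
opening: 0.169
grip_force: 69.7
```

Request:
arm_command([
  [0, 0, -0.06, 0, 0, 0],
  [0, 0, 0, 0, 0, 0],
])

```text
time: 14.55
position: [0.5474, -0.1209, 0.0265]
tcp_rot: [-3.141, 0.002, -3.097]
force: [-3.0, 1.2, 7.7]
opening: 0.168
grip_force: 71.1
```

Request:
arm_command([
  [0, 0, 0, 0, 0, 0],
  [0, 0, 0, 0, 0, 0],
  [0, 0, 0, 0, 0, 0],
], jaw=24)

```text
time: 14.85
position: [0.5476, -0.121, 0.0248]
tcp_rot: [-3.141, 0.002, -3.097]
force: [0.7, -0.4, 2.3]
opening: 0.279
grip_force: 0.7
```

Request:
arm_command([
  [0, 0, 0.5, 0, 0, 0],
  [0, 0, 0.9, 0, 0, 0],
  [0, 0, 0.9, 0, 0, 0],
  [0, 0, 0.9, 0, 0, 0],
])

```text
time: 15.25
position: [0.5466, -0.121, 0.121]
tcp_rot: [-3.142, -0.001, -3.098]
force: [-0.2, 0.4, -0.4]
opening: 0.278
grip_force: 0.0
```

Request:
arm_command([
  [-0.286, 0.984, 0.19, 0, 0, -0.0113],
  [-0.286, 0.984, 0.19, 0, 0, -0.0113],
  [-0.286, 0.984, 0.19, 0, 0, -0.0113],
  [-0.286, 0.984, 0.19, 0, 0, -0.0113],
  [-0.286, 0.984, 0.19, 0, 0, -0.0113],
])

```text
time: 15.75
position: [0.5034, 0.0277, 0.149]
tcp_rot: [-3.142, -0.0, 3.071]
force: [0.9, 0.1, 0.6]
opening: 0.283
grip_force: 0.0
```

Request:
arm_command([
  [-0.286, 0.984, 0.19, 0, 0, -0.0113],
  [-0.286, 0.984, 0.19, 0, 0, -0.0113],
  [-0.286, 0.984, 0.19, 0, 0, -0.0113],
  [-0.286, 0.984, 0.19, 0, 0, -0.0113],
  [-0.286, 0.984, 0.19, 0, 0, -0.0113],
])

```text
time: 16.25
position: [0.4604, 0.1754, 0.1775]
tcp_rot: [-3.142, -0.0, 2.958]
force: [0.4, 0.9, -0.6]
opening: 0.282
grip_force: 0.0
```

Request:
arm_command([
  [-0.286, 0.984, 0.19, 0, 0, -0.0113],
  [-0.286, 0.984, 0.19, 0, 0, -0.0113],
  [0, 0, 0, 0, 0, 0],
  [0, 0, 0, 0, 0, 0],
])

```text
time: 16.65
position: [0.4435, 0.2337, 0.1885]
tcp_rot: [-3.141, -0.0, 2.916]
force: [-0.5, -0.4, -0.0]
opening: 0.282
grip_force: 0.0
```

```bash
cat >> h.py <<'E'
PL={"P1":(.4852,.1791,-.29),"P2":(.4816,.2229,-.209),"P3":(.480,.2688,-.253),"P4":(.515,.304,-.143)}
def check(k,names,z0=.005):
    """unproject yellow blobs to pad height; print footprint of each plane still expected"""
    d=load(k);h=cv2.cvtColor(d["pixels"],cv2.COLOR_BGR2HSV)
    m=cv2.inRange(h,(22,150,60),(34,255,255));m[:, :]=m
    n,lab,st,ce=cv2.connectedComponentsWithStats(m)
    for i in range(1,n):
        if st[i,4]<120: continue
        ys,xs=np.where(lab==i);Q=np.array([unproj(d,(x,y),z0+.016)[:2] for x,y in zip(xs,ys)],np.float32)
        (c,wh,an)=cv2.minAreaRect(Q);b=cv2.boxPoints((c,wh,an));e=max([(b[1]-b[0]),(b[2]-b[1])],key=np.linalg.norm)
        y=(np.arctan2(e[1],e[0])+np.pi/2)%np.pi-np.pi/2
        print(st[i].tolist(),np.round(c,4),np.round(sorted(wh),4),"yaw",y.round(3))
E
python3 -c "
from h import *
snap('w6');check('w4',PL);print();check('w6',PL)"
```

```text
16.7 [0.4435 0.2329 0.1883] [-3.141e+00 -1.000e-03  2.914e+00] [ 0.81  0.21 -0.35 -0.   -1.   -2.61]
[306, 187, 32, 62, 883] [0.48   0.2686] [0.0306 0.0718] yaw -0.268
[267, 198, 29, 60, 1008] [0.4818 0.2229] [0.0305 0.0721] yaw -0.189
[231, 209, 29, 60, 795] [0.4855 0.1786] [0.0313 0.0712] yaw -0.302
[344, 210, 27, 25, 513] [0.4931 0.307 ] [0.0265 0.0293] yaw 1.437
[345, 257, 23, 13, 171] [0.5436 0.2986] [0.0157 0.0267] yaw 1.347

[305, 186, 32, 62, 880] [0.4797 0.2683] [0.0307 0.0716] yaw -0.269
[266, 197, 29, 61, 1013] [0.4819 0.2228] [0.0309 0.0721] yaw -0.194
[343, 210, 27, 24, 514] [0.493  0.3067] [0.0268 0.0291] yaw 1.408
[344, 257, 23, 13, 175] [0.5435 0.298 ] [0.0157 0.0258] yaw 1.411
[6, 306, 51, 52, 888] [ 0.5501 -0.1187] [0.0379 0.0739] yaw 0.04
```

Request:
arm_command([
  [0.635, -0.175, 0, 0, 0, 0.0075],
  [0.635, -0.175, 0, 0, 0, 0.0075],
  [0, 0, -0.9, 0, 0, 0],
  [0, 0, -0.9, 0, 0, 0],
  [0, 0, -0.9, 0, 0, 0],
], jaw=26)

```text
time: 17.2
position: [0.4822, 0.2212, 0.1066]
tcp_rot: [-3.141, -0.0, 2.942]
force: [0.5, -0.1, -0.4]
opening: 0.302
grip_force: 0.0
```

Request:
arm_command([
  [0, 0, -0.9, 0, 0, 0],
  [0, 0, 0, 0, 0, 0],
  [0, 0, -0.98, 0, 0, 0],
  [0, 0, -0.95, 0, 0, 0],
  [0, 0, 0, 0, 0, 0],
])

```text
time: 17.7
position: [0.4805, 0.2208, 0.0208]
tcp_rot: [-3.137, -0.004, 2.943]
force: [-0.4, 0.4, -0.0]
opening: 0.306
grip_force: 0.0
```

Request:
arm_command([
  [0, 0, 0, 0, 0, 0],
  [0, 0, 0, 0, 0, 0],
  [0, 0, 0, 0, 0, 0],
], jaw=0)

```text
time: 18.0
position: [0.4826, 0.2233, 0.0243]
tcp_rot: [3.139, 0.002, 2.944]
force: [0.3, 0.5, -1.2]
opening: 0.172
grip_force: 69.5
```

Request:
arm_command([
  [0, 0, 0.5, 0, 0, 0],
  [0, 0, 0.5, 0, 0, 0],
  [0, 0, 1, 0, 0, 0],
  [0, 0, 1, 0, 0, 0],
  [0, 0, 0, 0, 0, 0],
])

```text
time: 18.5
position: [0.4847, 0.2249, 0.1182]
tcp_rot: [3.133, 0.008, 2.945]
force: [0.1, -0.1, -2.1]
opening: 0.166
grip_force: 69.8
```

Request:
arm_command([
  [0.194, -0.923, 0, 0, 0, 0.011],
  [0.194, -0.923, 0, 0, 0, 0.011],
  [0.194, -0.923, 0, 0, 0, 0.011],
  [0.194, -0.923, 0, 0, 0, 0.011],
  [0.194, -0.923, 0, 0, 0, 0.011],
])

```text
time: 19.0
position: [0.5106, 0.0832, 0.1126]
tcp_rot: [3.142, -0.001, 3.055]
force: [-0.4, 0.7, -2.3]
opening: 0.169
grip_force: 69.8
```

Request:
arm_command([
  [0.194, -0.923, 0, 0, 0, 0.011],
  [0.194, -0.923, 0, 0, 0, 0.011],
  [0.194, -0.923, 0, 0, 0, 0.011],
  [0.194, -0.923, 0, 0, 0, 0.011],
  [0.194, -0.923, 0, 0, 0, 0.011],
])

```text
time: 19.5
position: [0.5397, -0.0552, 0.1125]
tcp_rot: [3.141, -0.001, -3.118]
force: [0.8, 0.7, -1.2]
opening: 0.169
grip_force: 69.7
```

Request:
arm_command([
  [0.194, -0.923, 0, 0, 0, 0.011],
  [0, 0, 0, 0, 0, 0],
  [0, 0, 0, 0, 0, 0],
  [0, 0, 0, 0, 0, 0],
])

```text
time: 19.9
position: [0.5455, -0.0813, 0.1126]
tcp_rot: [3.141, -0.001, -3.097]
force: [-0.5, -0.8, -2.3]
opening: 0.173
grip_force: 69.7
```

Request:
arm_command([
  [0, 0, -0.9, 0, 0, 0],
  [0, 0, -0.9, 0, 0, 0],
  [0, 0, -0.7, 0, 0, 0],
  [0, 0, -0.3, 0, 0, 0],
  [0, 0, 0, 0, 0, 0],
])

```text
time: 20.4
position: [0.5457, -0.0811, 0.0283]
tcp_rot: [-3.141, -0.001, -3.096]
force: [0.8, -0.9, -1.9]
opening: 0.171
grip_force: 69.7
```

Request:
arm_command([
  [0, 0, -0.07, 0, 0, 0],
  [0, 0, -0.05, 0, 0, 0],
  [0, 0, 0, 0, 0, 0],
])

```text
time: 20.7
position: [0.5469, -0.0814, 0.0265]
tcp_rot: [3.141, 0.003, -3.097]
force: [-1.3, 1.9, 2.6]
opening: 0.168
grip_force: 70.2
```

Request:
arm_command([
  [0, 0, 0, 0, 0, 0],
  [0, 0, 0, 0, 0, 0],
  [0, 0, 0, 0, 0, 0],
], jaw=24)

```text
time: 21.0
position: [0.5461, -0.0819, 0.0254]
tcp_rot: [-3.142, 0.001, -3.097]
force: [-0.4, -0.5, -1.0]
opening: 0.28
grip_force: 0.0
```

Request:
arm_command([
  [0, 0, 0.5, 0, 0, 0],
  [0, 0, 0.9, 0, 0, 0],
  [0, 0, 0.9, 0, 0, 0],
  [0, 0, 0.9, 0, 0, 0],
])

```text
time: 21.4
position: [0.5458, -0.0819, 0.1221]
tcp_rot: [-3.141, -0.0, -3.097]
force: [0.4, -0.7, -0.4]
opening: 0.284
grip_force: 0.0
```

Request:
arm_command([
  [-0.31, 0.955, 0.203, 0, 0, -0.0123],
  [-0.31, 0.955, 0.203, 0, 0, -0.0123],
  [-0.31, 0.955, 0.203, 0, 0, -0.0123],
  [-0.31, 0.955, 0.203, 0, 0, -0.0123],
  [-0.31, 0.955, 0.203, 0, 0, -0.0123],
])

```text
time: 21.9
position: [0.499, 0.0624, 0.152]
tcp_rot: [3.141, 0.0, 3.062]
force: [0.0, 0.2, -0.2]
opening: 0.279
grip_force: 0.0
```

Request:
arm_command([
  [-0.31, 0.955, 0.203, 0, 0, -0.0123],
  [-0.31, 0.955, 0.203, 0, 0, -0.0123],
  [-0.31, 0.955, 0.203, 0, 0, -0.0123],
  [-0.31, 0.955, 0.203, 0, 0, -0.0123],
  [-0.31, 0.955, 0.203, 0, 0, -0.0123],
])

```text
time: 22.4
position: [0.4524, 0.2057, 0.1825]
tcp_rot: [3.141, 0.0, 2.939]
force: [1.0, 0.1, -0.4]
opening: 0.281
grip_force: 0.0
```

Request:
arm_command([
  [-0.31, 0.955, 0.203, 0, 0, -0.0123],
  [0, 0, 0, 0, 0, 0],
  [0, 0, 0, 0, 0, 0],
])

```text
time: 22.7
position: [0.4433, 0.2336, 0.1881]
tcp_rot: [-3.141, -0.0, 2.917]
force: [-0.2, 0.6, -0.5]
opening: 0.283
grip_force: 0.0
```

```bash
python3 -c "
from h import *
snap('w7');check('w7',PL)"
```

```text
22.75 [0.4434 0.233  0.1879] [-3.141e+00 -1.000e-03  2.916e+00] [ 0.81  0.21 -0.36 -0.   -1.   -2.6 ]
[305, 187, 32, 61, 872] [0.4797 0.2683] [0.0305 0.0715] yaw -0.268
[343, 210, 28, 24, 514] [0.4927 0.307 ] [0.0265 0.0299] yaw 1.393
[344, 257, 23, 13, 174] [0.5437 0.298 ] [0.0157 0.0266] yaw 1.346
[33, 299, 51, 53, 724] [ 0.548  -0.0799] [0.0367 0.0742] yaw 0.045
[0, 311, 47, 51, 792] [ 0.5526 -0.1351] [0.036  0.0753] yaw 0.003
```

Request:
arm_command([
  [0.605, 0.585, 0, 0, 0, -0.009],
  [0.605, 0.585, 0, 0, 0, -0.009],
  [0, 0, -0.9, 0, 0, 0],
  [0, 0, -0.9, 0, 0, 0],
  [0, 0, -0.9, 0, 0, 0],
], jaw=26)

```text
time: 23.25
position: [0.4803, 0.2671, 0.1059]
tcp_rot: [-3.141, -0.0, 2.878]
force: [-0.4, 0.2, -0.5]
opening: 0.303
grip_force: 0.0
```

Request:
arm_command([
  [0, 0, -0.9, 0, 0, 0],
  [0, 0, 0, 0, 0, 0],
  [0, 0, -0.95, 0, 0, 0],
  [0, 0, -0.95, 0, 0, 0],
  [0, 0, 0, 0, 0, 0],
])

```text
time: 23.75
position: [0.4787, 0.2663, 0.0211]
tcp_rot: [-3.136, -0.003, 2.878]
force: [-1.1, -0.6, 0.5]
opening: 0.304
grip_force: 0.0
```

Request:
arm_command([
  [0, 0, 0, 0, 0, 0],
  [0, 0, 0, 0, 0, 0],
  [0, 0, 0, 0, 0, 0],
], jaw=0)

```text
time: 24.05
position: [0.4807, 0.269, 0.0247]
tcp_rot: [3.139, 0.001, 2.88]
force: [0.1, 1.1, -1.0]
opening: 0.166
grip_force: 69.4
```

Request:
arm_command([
  [0, 0, 0.5, 0, 0, 0],
  [0, 0, 0.5, 0, 0, 0],
  [0, 0, 1, 0, 0, 0],
  [0, 0, 1, 0, 0, 0],
  [0, 0, 0, 0, 0, 0],
])

```text
time: 24.55
position: [0.4826, 0.2707, 0.1188]
tcp_rot: [3.132, 0.007, 2.881]
force: [0.8, 1.2, -1.2]
opening: 0.17
grip_force: 69.8
```

Request:
arm_command([
  [0.195, -0.94, 0, 0, 0, 0.0139],
  [0.195, -0.94, 0, 0, 0, 0.0139],
  [0.195, -0.94, 0, 0, 0, 0.0139],
  [0.195, -0.94, 0, 0, 0, 0.0139],
  [0.195, -0.94, 0, 0, 0, 0.0139],
])

```text
time: 25.05
position: [0.5089, 0.1263, 0.1133]
tcp_rot: [3.141, -0.0, 3.02]
force: [-0.1, -0.1, -2.4]
opening: 0.168
grip_force: 69.7
```

Request:
arm_command([
  [0.195, -0.94, 0, 0, 0, 0.0139],
  [0.195, -0.94, 0, 0, 0, 0.0139],
  [0.195, -0.94, 0, 0, 0, 0.0139],
  [0.195, -0.94, 0, 0, 0, 0.0139],
  [0.195, -0.94, 0, 0, 0, 0.0139],
])

```text
time: 25.55
position: [0.5382, -0.0147, 0.1132]
tcp_rot: [3.141, -0.0, -3.125]
force: [0.1, 0.1, -0.7]
opening: 0.172
grip_force: 69.7
```

Request:
arm_command([
  [0.195, -0.94, 0, 0, 0, 0.0139],
  [0, 0, 0, 0, 0, 0],
  [0, 0, 0, 0, 0, 0],
  [0, 0, 0, 0, 0, 0],
])

```text
time: 25.95
position: [0.544, -0.0412, 0.1132]
tcp_rot: [3.141, -0.0, -3.098]
force: [0.0, 0.3, -2.2]
opening: 0.17
grip_force: 69.6
```

```bash
python3 -c "
from h import *
snap('w8');check('w8',PL,.008)"
```

```text
26.0 [ 0.5441 -0.041   0.1132] [ 3.141 -0.    -3.097] [ 0.22  0.37 -0.35 -0.   -0.86 -1.75]
[352, 135, 28, 10, 221] [0.4786 0.0199] [0.0067 0.0213] yaw -1.527
[309, 149, 40, 7, 156] [ 0.4893 -0.0077] [0.0046 0.0302] yaw 1.57
[217, 176, 37, 14, 383] [ 0.5166 -0.0804] [0.0106 0.0293] yaw -1.527
[267, 179, 78, 6, 256] [ 0.5132 -0.0238] [0.0033 0.0618] yaw -1.544
[244, 193, 10, 51, 247] [ 0.5468 -0.0694] [0.0077 0.0443] yaw 0.013
[218, 194, 19, 15, 130] [ 0.5323 -0.087 ] [0.0119 0.0152] yaw -1.527
[257, 209, 42, 46, 737] [ 0.5584 -0.0449] [0.0328 0.0421] yaw -0.04
```

View pics/w8.png

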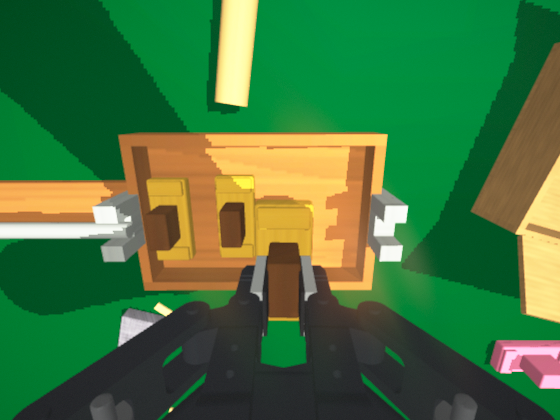

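The view shows two planes standing in the tray, at about (170,220) and (236,216). The left one has shifted towards the -y wall (the announced knock) but still stands flat. I'll measure it.

Run:
```python
from h import *
w=load("w8");T=[.5435,-.0635,.0439]
for n,a,b in[("P1",(169,180),(175,258)),("P2",(236,178),(239,256))]:
    A,B=unproj(w,a,.024),unproj(w,b,.024);d=B-A;c=(A+B)/2;print(n,c.round(4),np.hypot(*d[:2]),np.arctan2(d[1],d[0]).round(3),L(T,c).round(4))
```

```text
P1 [ 0.5514 -0.133   0.024 ] 0.06910474288282772 -0.0 [ 0.0048 -0.0698]
P2 [ 0.5472 -0.0784  0.024 ] 0.06873524970269254 0.033 [ 0.0031 -0.015 ]
```

Request:
arm_command([
  [0, 0, -0.9, 0, 0, 0],
  [0, 0, -0.9, 0, 0, 0],
  [0, 0, -0.7, 0, 0, 0],
  [0, 0, -0.3, 0, 0, 0],
  [0, 0, 0, 0, 0, 0],
])

```text
time: 26.5
position: [0.5442, -0.0411, 0.0287]
tcp_rot: [-3.141, -0.001, -3.096]
force: [-0.2, 0.1, -1.3]
opening: 0.169
grip_force: 69.6
```

Request:
arm_command([
  [0, 0, -0.07, 0, 0, 0],
  [0, 0, -0.05, 0, 0, 0],
  [0, 0, 0, 0, 0, 0],
])

```text
time: 26.8
position: [0.5452, -0.0412, 0.027]
tcp_rot: [3.141, 0.002, -3.097]
force: [-1.0, 2.8, 3.6]
opening: 0.17
grip_force: 70.4
```

Request:
arm_command([
  [0, 0, 0, 0, 0, 0],
  [0, 0, 0, 0, 0, 0],
  [0, 0, 0, 0, 0, 0],
], jaw=24)

```text
time: 27.1
position: [0.5445, -0.0418, 0.0257]
tcp_rot: [-3.142, 0.0, -3.098]
force: [0.1, 0.4, -0.2]
opening: 0.285
grip_force: 0.0
```

Request:
arm_command([
  [0, 0, 0.5, 0, 0, 0],
  [0, 0, 0.9, 0, 0, 0],
  [0, 0, 0.9, 0, 0, 0],
  [0, 0, 0.9, 0, 0, 0],
])

```text
time: 27.5
position: [0.5442, -0.0419, 0.1225]
tcp_rot: [-3.141, -0.0, -3.098]
force: [0.1, 0.6, 0.6]
opening: 0.284
grip_force: 0.0
```

Request:
arm_command([
  [-0.336, 0.917, 0.22, 0, 0, -0.0135],
  [-0.336, 0.917, 0.22, 0, 0, -0.0135],
  [-0.336, 0.917, 0.22, 0, 0, -0.0135],
  [-0.336, 0.917, 0.22, 0, 0, -0.0135],
  [-0.336, 0.917, 0.22, 0, 0, -0.0135],
])

```text
time: 28.0
position: [0.4934, 0.0967, 0.1549]
tcp_rot: [3.142, 0.0, 3.049]
force: [0.2, -0.3, -0.2]
opening: 0.278
grip_force: 0.0
```

Request:
arm_command([
  [-0.336, 0.917, 0.22, 0, 0, -0.0135],
  [-0.336, 0.917, 0.22, 0, 0, -0.0135],
  [-0.336, 0.917, 0.22, 0, 0, -0.0135],
  [-0.336, 0.917, 0.22, 0, 0, -0.0135],
  [-0.336, 0.917, 0.22, 0, 0, -0.0135],
])

```text
time: 28.5
position: [0.443, 0.2343, 0.1879]
tcp_rot: [3.141, 0.0, 2.914]
force: [0.4, 0.7, 1.4]
opening: 0.28
grip_force: 0.0
```

Request:
arm_command([
  [0, 0, 0, 0, 0, 0],
  [0, 0, 0, 0, 0, 0],
])

```text
time: 28.7
position: [0.4432, 0.2336, 0.1875]
tcp_rot: [-3.141, -0.0, 2.917]
force: [-0.7, 0.4, -0.6]
opening: 0.281
grip_force: 0.0
```

```bash
python3 -c "
from h import *
snap('w9');check('w9',PL)"
```

```text
28.75 [0.4433 0.2329 0.1873] [-3.141e+00 -1.000e-03  2.916e+00] [ 0.81  0.21 -0.36 -0.   -1.   -2.61]
[343, 210, 28, 24, 514] [0.4925 0.3069] [0.0264 0.0299] yaw 1.4
[344, 257, 23, 13, 169] [0.5432 0.2978] [0.0156 0.0265] yaw 1.346
[33, 300, 31, 23, 373] [ 0.5242 -0.0844] [0.0322 0.0329] yaw 1.361
[0, 310, 46, 53, 784] [ 0.5521 -0.1346] [0.0357 0.0762] yaw 0.003
[58, 337, 22, 15, 171] [ 0.5804 -0.0831] [0.0197 0.0265] yaw -1.038
```

Request:
arm_command([
  [0.794, 0.772, 0, 0, 0, 0.0117],
  [0.794, 0.772, 0, 0, 0, 0.0117],
  [0.794, 0.772, 0, 0, 0, 0.0117],
  [0, 0, -0.9, 0, 0, 0],
  [0, 0, -0.9, 0, 0, 0],
], jaw=22)

```text
time: 29.25
position: [0.5162, 0.3023, 0.1325]
tcp_rot: [3.141, 0.0, 2.984]
force: [-0.3, -0.0, -0.1]
opening: 0.256
grip_force: 0.0
```

Request:
arm_command([
  [0, 0, -0.9, 0, 0, 0],
  [0, 0, -0.9, 0, 0, 0],
  [0, 0, -0.5, 0, 0, 0],
  [0, 0, 0, 0, 0, 0],
])

```text
time: 29.65
position: [0.5138, 0.3001, 0.0615]
tcp_rot: [-3.136, -0.004, 2.983]
force: [-0.5, 0.9, -0.4]
opening: 0.257
grip_force: 0.0
```

Request:
arm_command([
  [0, 0, -0.4, 0, 0, 0],
  [0, 0, 0, 0, 0, 0],
])

```text
time: 29.85
position: [0.5148, 0.302, 0.0518]
tcp_rot: [-3.14, -0.001, 2.984]
force: [-0.2, 0.3, -0.2]
opening: 0.258
grip_force: 0.0
```

Request:
arm_command([
  [0, 0.03, -0.4, 0, 0, 0],
  [0, 0, -0.4, 0, 0, 0],
  [0, 0, -0.18, 0, 0, 0],
  [0, 0, 0, 0, 0, 0],
])

```text
time: 30.25
position: [0.5143, 0.3032, 0.0219]
tcp_rot: [-3.14, -0.002, 2.986]
force: [-0.3, 1.1, -0.0]
opening: 0.256
grip_force: 0.0
```

Request:
arm_command([
  [0, 0, 0, 0, 0, 0],
  [0, 0, 0, 0, 0, 0],
  [0, 0, 0, 0, 0, 0],
], jaw=0)

```text
time: 30.55
position: [0.5149, 0.3037, 0.0233]
tcp_rot: [3.142, -0.0, 2.986]
force: [-0.7, -0.2, -1.9]
opening: 0.172
grip_force: 70.1
```

Request:
arm_command([
  [0, 0, 0.5, 0, 0, 0],
  [0, 0, 0.5, 0, 0, 0],
  [0, 0, 1, 0, 0, 0],
  [0, 0, 1, 0, 0, 0],
  [0, 0, 0, 0, 0, 0],
])

```text
time: 31.05
position: [0.5175, 0.3057, 0.1183]
tcp_rot: [3.134, 0.007, 2.987]
force: [0.4, 1.4, -1.6]
opening: 0.172
grip_force: 70.4
```

Request:
arm_command([
  [0.083, -0.934, 0, 0, 0, 0.0091],
  [0.083, -0.934, 0, 0, 0, 0.0091],
  [0.083, -0.934, 0, 0, 0, 0.0091],
  [0.083, -0.934, 0, 0, 0, 0.0091],
  [0.083, -0.934, 0, 0, 0, 0.0091],
])

```text
time: 31.55
position: [0.5268, 0.1623, 0.1125]
tcp_rot: [-3.141, -0.001, 3.077]
force: [-0.2, -0.2, -1.7]
opening: 0.17
grip_force: 70.3
```

Request:
arm_command([
  [0.083, -0.934, 0, 0, 0, 0.0091],
  [0.083, -0.934, 0, 0, 0, 0.0091],
  [0.083, -0.934, 0, 0, 0, 0.0091],
  [0.083, -0.934, 0, 0, 0, 0.0091],
  [0.083, -0.934, 0, 0, 0, 0.0091],
])

```text
time: 32.05
position: [0.5392, 0.0223, 0.1126]
tcp_rot: [3.142, -0.001, -3.115]
force: [0.3, -0.1, -1.3]
opening: 0.171
grip_force: 70.3
```

Request:
arm_command([
  [0.083, -0.934, 0, 0, 0, 0.0091],
  [0, 0, 0, 0, 0, 0],
  [0, 0, 0, 0, 0, 0],
  [0, 0, 0, 0, 0, 0],
])

```text
time: 32.45
position: [0.5421, -0.004, 0.1129]
tcp_rot: [3.142, -0.001, -3.097]
force: [0.3, 0.8, -1.9]
opening: 0.169
grip_force: 70.4
```

```bash
python3 -c "
from h import *
snap('w10')"
```

```text
32.5 [ 0.5422 -0.0038  0.113 ] [ 3.142 -0.    -3.097] [ 0.29  0.36 -0.36 -0.   -0.85 -1.82]
```

View pics/w10.png

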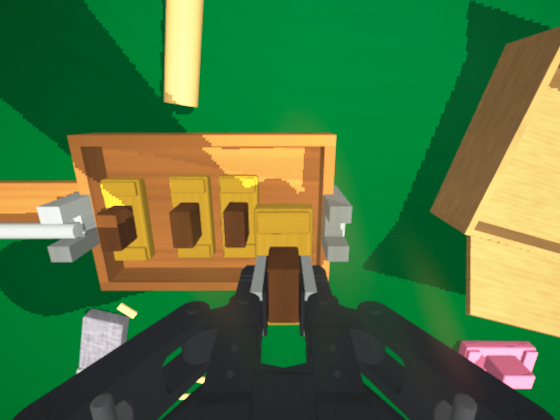

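The view shows three planes standing at (125,218), (190,218) and (239,215), with the fourth held over the remaining free slot. I'll lower it.

Request:
arm_command([
  [0, 0, -0.9, 0, 0, 0],
  [0, 0, -0.9, 0, 0, 0],
  [0, 0, -0.7, 0, 0, 0],
  [0, 0, -0.3, 0, 0, 0],
  [0, 0, 0, 0, 0, 0],
])

```text
time: 33.0
position: [0.5417, -0.004, 0.0281]
tcp_rot: [-3.141, -0.003, -3.096]
force: [-0.3, 0.1, -1.5]
opening: 0.169
grip_force: 70.3
```

Request:
arm_command([
  [0, 0, -0.07, 0, 0, 0],
  [0, 0, -0.05, 0, 0, 0],
  [0, 0, 0, 0, 0, 0],
])

```text
time: 33.3
position: [0.5429, -0.0043, 0.0264]
tcp_rot: [3.141, 0.002, -3.097]
force: [0.2, -0.0, -2.5]
opening: 0.169
grip_force: 70.3
```

Request:
arm_command([
  [0, 0, 0, 0, 0, 0],
  [0, 0, 0, 0, 0, 0],
  [0, 0, 0, 0, 0, 0],
], jaw=23)

```text
time: 33.6
position: [0.5428, -0.0044, 0.0262]
tcp_rot: [3.141, 0.001, -3.097]
force: [0.5, -0.6, 0.4]
opening: 0.27
grip_force: 0.1
```

Request:
arm_command([
  [0, 0, 0.5, 0, 0, 0],
  [0, 0, 0.9, 0, 0, 0],
  [0, 0, 0.9, 0, 0, 0],
  [0, 0, 0.9, 0, 0, 0],
])

```text
time: 34.0
position: [0.5423, -0.0045, 0.1228]
tcp_rot: [-3.142, 0.0, -3.097]
force: [1.1, -1.5, 0.1]
opening: 0.272
grip_force: 0.0
```

Request:
arm_command([
  [0.035, -0.942, 0.19, 0, 0, 0],
  [0.035, -0.942, 0.19, 0, 0, 0],
  [0.035, -0.942, 0.19, 0, 0, 0],
  [0.035, -0.942, 0.19, 0, 0, 0],
  [0.035, -0.942, 0.19, 0, 0, 0],
], jaw=0)

```text
time: 34.5
position: [0.5476, -0.1469, 0.1506]
tcp_rot: [-3.142, 0.001, -3.097]
force: [1.5, -0.4, 0.0]
opening: -0.001
grip_force: 0.0
```

Request:
arm_command([
  [0.035, -0.942, 0.19, 0, 0, 0],
  [0.035, -0.942, 0.19, 0, 0, 0],
  [0.035, -0.942, 0.19, 0, 0, 0],
  [0.035, -0.942, 0.19, 0, 0, 0],
  [0.035, -0.942, 0.19, 0, 0, 0],
])

```text
time: 35.0
position: [0.5527, -0.2883, 0.179]
tcp_rot: [-3.142, 0.0, -3.097]
force: [0.1, 0.3, -0.1]
opening: -0.0
grip_force: 0.0
```

Request:
arm_command([
  [0.035, -0.942, 0.19, 0, 0, 0],
  [0.035, -0.942, 0.19, 0, 0, 0],
  [0.035, -0.942, 0.19, 0, 0, 0],
  [0.035, -0.942, 0.19, 0, 0, 0],
  [0, 0, 0, 0, 0, 0],
])

```text
time: 35.5
position: [0.5569, -0.4035, 0.2018]
tcp_rot: [-3.14, 0.001, -3.101]
force: [-0.3, -0.0, -0.7]
opening: 0.001
grip_force: 0.0
```

```bash
python3 -c "
from h import *
snap('w11');snap('t11','top')
a=load('w11')['pixels'][100:300,150:550];b=load('t11')['pixels'][170:250,260:420]
cv2.imwrite('pics/c11.png',np.vstack([cv2.resize(a,(600,300)),cv2.resize(b,(600,300),interpolation=cv2.INTER_CUBIC)]))"
```

```text
35.55 [ 0.5567 -0.4017  0.2013] [-3.141  0.    -3.1  ] [-0.39  0.51  0.13 -0.   -1.19 -1.14]
35.6 [ 0.5567 -0.4005  0.201 ] [ 3.141 -0.    -3.099] [-0.39  0.51  0.13 -0.   -1.19 -1.14]
```

View pics/c11.png

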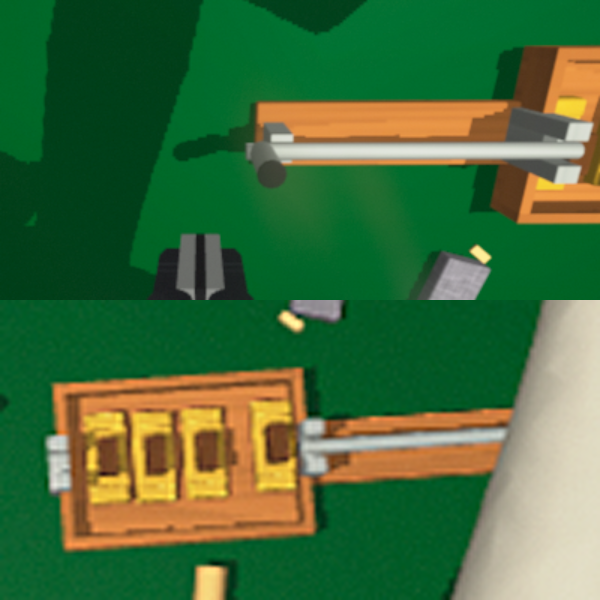

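All four planes stand in the tray, the bolt is drawn and the finger is behind its post. Pushing the bolt home.

Request:
arm_command([
  [0, 0, -0.967, 0, 0, 0],
  [0, 0, -0.967, 0, 0, 0],
  [0, 0, -0.967, 0, 0, 0],
  [0, 0, -0.967, 0, 0, 0],
  [0, 0, 0, 0, 0, 0],
])

```text
time: 36.1
position: [0.5542, -0.3972, 0.0804]
tcp_rot: [3.136, -0.009, -3.097]
force: [-0.4, 0.3, -0.7]
opening: -0.001
grip_force: 0.0
```

Request:
arm_command([
  [-0.02, 0.5, 0, 0, 0, 0],
  [-0.02, 0.5, 0, 0, 0, 0],
  [-0.03, 0.6, 0, 0, 0, 0],
  [-0.03, 0.6, 0, 0, 0, 0],
  [-0.03, 0.6, 0, 0, 0, 0],
])

```text
time: 36.6
position: [0.5541, -0.3146, 0.087]
tcp_rot: [-3.14, 0.003, -3.096]
force: [0.5, -2.5, 0.4]
opening: -0.002
grip_force: 1.3
```

Request:
arm_command([
  [-0.03, 0.6, 0, 0, 0, 0],
  [-0.03, 0.6, 0, 0, 0, 0],
  [-0.03, 0.6, 0, 0, 0, 0],
  [-0.03, 0.6, 0, 0, 0, 0],
  [-0.03, 0.6, 0, 0, 0, 0],
])

```text
time: 37.1
position: [0.5488, -0.2246, 0.0856]
tcp_rot: [-3.141, 0.001, -3.097]
force: [0.7, -2.1, 2.0]
opening: 0.0
grip_force: 1.3
```

Request:
arm_command([
  [-0.01, 0.2, 0, 0, 0, 0],
  [-0.01, 0.2, 0, 0, 0, 0],
  [0, 0, 0, 0, 0, 0],
  [0, 0, 0, 0, 0, 0],
])

```text
time: 37.5
position: [0.5471, -0.2138, 0.0846]
tcp_rot: [3.141, -0.002, -3.098]
force: [0.3, -0.1, 0.5]
opening: 0.003
grip_force: 0.0
```

Request:
arm_command([
  [0, 0.2, 0, 0, 0, 0],
  [0, 0.1, 0, 0, 0, 0],
  [0, 0, 0, 0, 0, 0],
])

```text
time: 37.8
position: [0.5475, -0.2049, 0.0849]
tcp_rot: [3.141, -0.001, -3.098]
force: [0.3, -0.1, -0.3]
opening: 0.002
grip_force: 0.1
```

Request:
arm_command([
  [0, 0.1, 0, 0, 0, 0],
  [0, 0, 0, 0, 0, 0],
])

```text
time: 38.0
position: [0.5478, -0.2019, 0.0852]
tcp_rot: [3.141, -0.001, -3.097]
force: [-1.0, -0.8, -0.1]
opening: 0.002
grip_force: 0.4
```

Request:
arm_command([
  [0, 0.1, 0, 0, 0, 0],
  [0, 0, 0, 0, 0, 0],
])

```text
time: 38.2
position: [0.5479, -0.1999, 0.0853]
tcp_rot: [-3.14, -0.001, -3.097]
force: [-0.4, -6.2, -0.9]
opening: 0.0
grip_force: 2.9
```

Request:
arm_command([
  [0, 0.1, 0, 0, 0, 0],
  [0, 0, 0, 0, 0, 0],
])

```text
time: 38.4
position: [0.5479, -0.1995, 0.0854]
tcp_rot: [-3.137, -0.001, -3.097]
force: [-1.8, -16.9, -3.7]
opening: 0.0
grip_force: 8.3
```

Request:
arm_command([
  [0, 0.1, 0, 0, 0, 0],
  [0, 0, 0, 0, 0, 0],
  [0, 0, 0, 0, 0, 0],
])

```text
time: 38.7
position: [0.5479, -0.1992, 0.0854]
tcp_rot: [-3.134, -0.001, -3.098]
force: [0.5, -27.0, -7.1]
opening: -0.0
grip_force: 13.5
```

The bolt is home against its stop (27 N reaction). I'll retract and go outside the far flap.

Request:
arm_command([
  [0, -0.8, 0, 0, 0, 0],
  [0, 0, 1, 0, 0, 0],
  [0, 0, 1, 0, 0, 0],
  [0, 0, 1, 0, 0, 0],
  [0, 0, 1, 0, 0, 0],
])

```text
time: 39.2
position: [0.5485, -0.2167, 0.2069]
tcp_rot: [3.141, 0.002, -3.097]
force: [-0.2, -1.1, -0.5]
opening: -0.004
grip_force: 0.0
```

Request:
arm_command([
  [0.205, 0.94, 0, 0, 0, -0.009],
  [0.205, 0.94, 0, 0, 0, -0.009],
  [0.205, 0.94, 0, 0, 0, -0.009],
  [0.205, 0.94, 0, 0, 0, -0.009],
  [0.205, 0.94, 0, 0, 0, -0.009],
])

```text
time: 39.7
position: [0.5794, -0.0744, 0.2058]
tcp_rot: [3.141, 0.002, 3.095]
force: [-0.3, 0.1, 0.4]
opening: 0.002
grip_force: 0.0
```

Request:
arm_command([
  [0.205, 0.94, 0, 0, 0, -0.009],
  [0.205, 0.94, 0, 0, 0, -0.009],
  [0.205, 0.94, 0, 0, 0, -0.009],
  [0.205, 0.94, 0, 0, 0, -0.009],
  [0.205, 0.94, 0, 0, 0, -0.009],
])

```text
time: 40.2
position: [0.61, 0.0668, 0.2058]
tcp_rot: [3.14, 0.001, 3.005]
force: [-1.3, -0.7, 0.0]
opening: -0.001
grip_force: 0.0
```

Request:
arm_command([
  [0.205, 0.94, 0, 0, 0, -0.009],
  [0.205, 0.94, 0, 0, 0, -0.009],
  [0.205, 0.94, 0, 0, 0, -0.009],
  [0.205, 0.94, 0, 0, 0, -0.009],
  [0.205, 0.9, 0, 0, 0, -0.009],
])

```text
time: 40.7
position: [0.6406, 0.2068, 0.2057]
tcp_rot: [3.14, 0.001, 2.916]
force: [0.5, -1.0, -0.5]
opening: -0.002
grip_force: 0.0
```

Request:
arm_command([
  [0, 0, 0, 0, 0, 0],
  [0, 0, 0, 0, 0, 0],
])

```text
time: 40.9
position: [0.6402, 0.2057, 0.2052]
tcp_rot: [3.141, -0.0, 2.917]
force: [1.0, -0.7, 0.2]
opening: -0.002
grip_force: 0.0
```

Request:
arm_command([
  [0, 0, -0.9, 0, 0, 0],
  [0, 0, -0.9, 0, 0, 0],
  [0, 0, -0.9, 0, 0, 0],
  [0, 0, -0.9, 0, 0, 0],
  [0, 0, -0.8, 0, 0, 0],
])

```text
time: 41.4
position: [0.64, 0.2036, 0.0725]
tcp_rot: [3.141, -0.0, 2.915]
force: [-0.2, -0.2, -0.3]
opening: -0.0
grip_force: 0.0
```

Request:
arm_command([
  [0, 0, 0, 0, 0, 0],
  [-0.49, 0.11, 0, 0, 0, 0],
  [-0.49, 0.11, 0, 0, 0, 0],
  [-0.49, 0.11, 0, 0, 0, 0],
  [-0.49, 0.11, 0, 0, 0, 0],
])

```text
time: 41.9
position: [0.5843, 0.2184, 0.0773]
tcp_rot: [3.136, 0.007, 2.915]
force: [1.2, -0.9, 0.7]
opening: 0.001
grip_force: 0.5
```

Request:
arm_command([
  [-0.49, 0.11, 0, 0, 0, 0],
  [-0.49, 0.11, 0, 0, 0, 0],
  [0, 0, 0, 0, 0, 0],
])

```text
time: 42.2
position: [0.552, 0.2248, 0.0757]
tcp_rot: [3.139, 0.002, 2.917]
force: [-0.5, 0.4, -1.0]
opening: -0.002
grip_force: 0.0
```

Request:
arm_command([
  [-0.49, 0.11, 0, 0, 0, 0],
  [-0.49, 0.11, 0, 0, 0, 0],
  [0, 0, 0, 0, 0, 0],
  [0, 0, 0, 0, 0, 0],
])

```text
time: 42.6
position: [0.5237, 0.2312, 0.0742]
tcp_rot: [3.14, 0.001, 2.916]
force: [-0.7, -0.6, 0.3]
opening: -0.001
grip_force: 0.0
```

Request:
arm_command([
  [0, 0, -0.15, 0, 0, 0],
  [0, 0, -0.15, 0, 0, 0],
  [0, 0, 0, 0, 0, 0],
])

```text
time: 42.9
position: [0.5228, 0.2307, 0.0633]
tcp_rot: [-3.14, -0.001, 2.915]
force: [-0.5, 0.8, -1.3]
opening: -0.001
grip_force: 0.0
```

Request:
arm_command([
  [0, 0, -0.08, 0, 0, 0],
  [0, 0, 0, 0, 0, 0],
  [0, 0, 0, 0, 0, 0],
])

```text
time: 43.2
position: [0.5227, 0.231, 0.0618]
tcp_rot: [-3.141, -0.0, 2.916]
force: [-0.5, -0.1, 0.8]
opening: -0.001
grip_force: 0.0
```

Request:
arm_command([
  [0, 0, 0.92, 0, 0, 0],
  [0, 0, 0.92, 0, 0, 0],
  [0, 0, 0.92, 0, 0, 0],
  [0, 0, 0.92, 0, 0, 0],
  [0, 0, 0.92, 0, 0, 0],
])

```text
time: 43.7
position: [0.5225, 0.231, 0.2012]
tcp_rot: [3.141, 0.0, 2.916]
force: [-0.1, 0.6, 0.7]
opening: 0.004
grip_force: 0.0
```

Request:
arm_command([
  [-0.975, 0.233, 0, 0, 0, 0],
  [-0.975, 0.233, 0, 0, 0, 0],
  [-0.975, 0.233, 0, 0, 0, 0],
  [-0.975, 0.233, 0, 0, 0, 0],
  [-0.975, 0.233, 0, 0, 0, 0],
])

```text
time: 44.2
position: [0.3753, 0.2661, 0.2001]
tcp_rot: [3.141, 0.0, 2.916]
force: [-0.5, 1.0, -0.7]
opening: 0.003
grip_force: 0.0
```

Request:
arm_command([
  [-0.975, 0.233, 0, 0, 0, 0],
  [0, 0, 0, 0, 0, 0],
  [0, 0, 0, 0, 0, 0],
])

```text
time: 44.5
position: [0.347, 0.2734, 0.2004]
tcp_rot: [3.14, 0.001, 2.917]
force: [0.1, -0.0, -0.7]
opening: -0.002
grip_force: 0.0
```

```bash
python3 -c "
from h import *
snap('w12')"
```

```text
44.55 [0.3475 0.2733 0.2003] [3.141e+00 1.000e-03 2.916e+00] [ 1.04  0.1  -0.46  0.   -1.01 -2.83]
```

Request:
arm_command([
  [0, 0, -0.9, 0, 0, 0],
  [0, 0, -0.9, 0, 0, 0],
  [0, 0, -0.9, 0, 0, 0],
  [0, 0, -0.9, 0, 0, 0],
  [0, 0, -0.65, 0, 0, 0],
])

```text
time: 45.05
position: [0.3478, 0.2723, 0.0707]
tcp_rot: [-3.14, -0.001, 2.914]
force: [0.8, 0.1, -0.1]
opening: 0.002
grip_force: 0.0
```

Request:
arm_command([
  [0, 0, 0, 0, 0, 0],
  [0.49, -0.11, 0, 0, 0, 0],
  [0.49, -0.11, 0, 0, 0, 0],
  [0.49, -0.11, 0, 0, 0, 0],
  [0.49, -0.11, 0, 0, 0, 0],
])

```text
time: 45.55
position: [0.4073, 0.2616, 0.0749]
tcp_rot: [3.137, 0.002, 2.917]
force: [-0.6, 1.0, 0.6]
opening: 0.002
grip_force: 0.5
```

Request:
arm_command([
  [0.49, -0.11, 0, 0, 0, 0],
  [0.49, -0.11, 0, 0, 0, 0],
  [0, 0, 0, 0, 0, 0],
])

```text
time: 45.85
position: [0.4376, 0.2529, 0.0726]
tcp_rot: [3.141, 0.001, 2.914]
force: [-0.7, 0.4, -0.0]
opening: -0.003
grip_force: 0.0
```

Request:
arm_command([
  [0.49, -0.11, 0, 0, 0, 0],
  [0.45, -0.11, 0, 0, 0, 0],
  [0, 0, 0, 0, 0, 0],
  [0, 0, 0, 0, 0, 0],
])

```text
time: 46.25
position: [0.4639, 0.2463, 0.0722]
tcp_rot: [-3.141, -0.0, 2.915]
force: [-1.0, -0.8, -0.5]
opening: 0.002
grip_force: 0.0
```

Request:
arm_command([
  [0, 0, -0.15, 0, 0, 0],
  [0, 0, -0.15, 0, 0, 0],
  [0, 0, -0.04, 0, 0, 0],
  [0, 0, 0, 0, 0, 0],
])

```text
time: 46.65
position: [0.4632, 0.2465, 0.0618]
tcp_rot: [-3.141, -0.001, 2.916]
force: [0.3, 0.2, -0.8]
opening: 0.003
grip_force: 0.0
```

Request:
arm_command([
  [0, 0, 0.92, 0, 0, 0],
  [0, 0, 0.92, 0, 0, 0],
  [0, 0, 0.92, 0, 0, 0],
  [0, 0, 0.92, 0, 0, 0],
  [0, 0, 0.92, 0, 0, 0],
])

```text
time: 47.15
position: [0.4631, 0.2465, 0.2013]
tcp_rot: [-3.141, -0.0, 2.916]
force: [0.8, 0.5, -0.2]
opening: -0.0
grip_force: 0.0
```

Request:
arm_command([
  [-0.5, -0.9, 0.3, 0, 0, 0],
  [-0.5, -0.9, 0.3, 0, 0, 0],
  [-0.5, -0.9, 0.3, 0, 0, 0],
  [-0.5, -0.9, 0.3, 0, 0, 0],
  [0, 0, 0, 0, 0, 0],
])

```text
time: 47.65
position: [0.402, 0.1365, 0.2375]
tcp_rot: [3.14, 0.001, 2.914]
force: [0.3, 0.4, -0.2]
opening: 0.002
grip_force: 0.0
```

```bash
python3 -c "
from h import *
snap('t13','top');snap('s13','scene')
a=load('t13')['pixels'][185:270,150:420];b=load('s13')['pixels'][135:305,200:360]
cv2.imwrite('pics/c13.png',np.vstack([cv2.resize(a,(800,252),interpolation=cv2.INTER_CUBIC),np.hstack([cv2.resize(b,(320,340),interpolation=cv2.INTER_CUBIC),np.zeros((340,480,3),np.uint8)])]))"
```

```text
47.7 [0.403  0.1377 0.2371] [3.140e+00 1.000e-03 2.915e+00] [ 0.71  0.03 -0.44 -0.   -1.1  -2.51]
47.75 [0.4035 0.1385 0.2367] [3.140e+00 1.000e-03 2.915e+00] [ 0.71  0.03 -0.44 -0.   -1.1  -2.51]
```

View pics/c13.png

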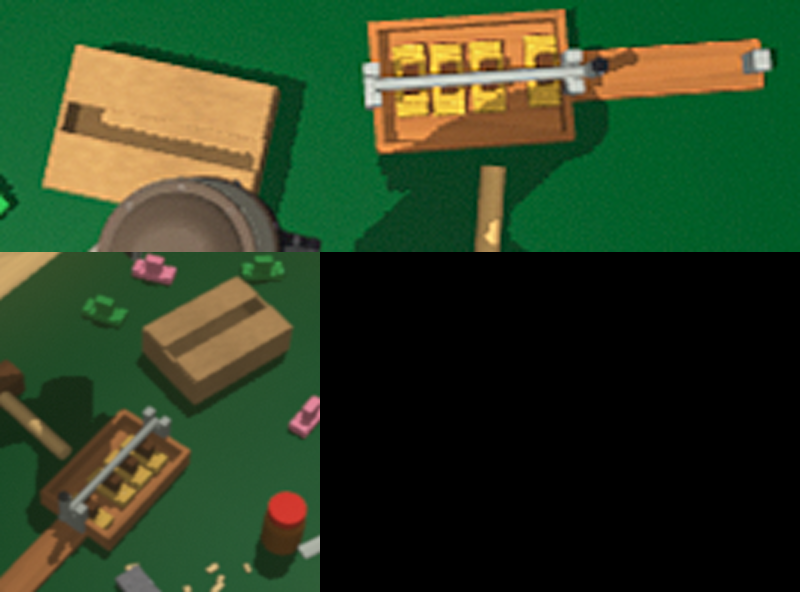

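The last views show both flaps level with an even gap, the bolt in the keeper fork at (372,85) in the crop, and four planes upright under it. The bystanders are untouched. I'm handing the job in.

```bash
python3 -c "
from workcell import robot
print(robot.job_done())"
```

```text
the job is handed in; nothing more can be done
None
```

The job is handed in at about 48 s of the 200 s allowed; no verdict came back. In the last pictures all four planes stand upright in the tray with the bolt home in its keeper, both carton flaps are shut, and the jar, brush and mallet are undisturbed.

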